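Slide the saucepan off the heat, cover it and switch the hob off

ROBOT

A 7-joint arm with a two-finger parallel gripper is mounted at the origin on a cart in front of the work surface, level with it; the furniture and walls round the work are solid. World frame = base frame: x ahead of the robot, y to its left, z up, the work surface at z = 0. Lengths are in m, angles in degrees, forces in N, time in s.
With the tool pointing down it reaches from about 0.425 to 0.975 m from the base axis. Payload 16.7 kg.
Tool frame: the origin (TCP) lies at the very end of the fingers, on their centre line; the grasp point (between the pads) lies 19 mm behind it; z points along the fingers, y is the direction in which the jaws open and shut (so a half turn about z gives the same grasp; the last joint's range is limited). The gripper opens to 85 mm and grips with 20 to 120 N. Pads are 22 mm wide; open, the fingers measure 114 mm over their backs; the gripper's body (76 mm by 85 mm) begins 54 mm behind the grasp point. The pads swing forward as they close: fully open they stand 13 mm farther back than shut.
Start: joints at [56.809, 24.414, 4.234, 92.017, -1.954, 63.644, -3.845], TCP at [0.281, -0.614, 0.231] pointing down, gripper open.
Joint ranges: [-163.25, 163.25], [-28.42, 122.38], [-70.27, 78.77], [12.13, 141.07], [-58.53, 238.53], [9.26, 117.41], [-156.51, 156.51]. Speed limits (degrees/s): [108.29, 108.29, 136.94, 136.94, 172.46, 172.46, 172.46].

INTERFACE

Orientations are given as a 3x3 rotation matrix whose columns are the frame's x, y, z axes.
In Python, from workcell import get_obs, snapshot, finish_job, regions_of gives the robot as it stands. The module is installed in compiled form; this text tells all that it offers.
- The arm moves only by the shell command python3 -m crank 'ROWS' [FORCE]. ROWS is JSON, a list of rows, each a list of 7 numbers: the opening, from 0 (shut) to 1 (fully open), then the shift along the tool's x, y, z in cm, then the turn, a rotation vector about the tool's x, y, z in degrees. A call has 1 to 5 rows; each row shifts and turns the commanded pose from where the row before left it, along the tool's axes as they then stand; what a row does not reach is not made up. A row lasts 1/10 s, in which the tool goes at most 50 mm and 8.59 degrees, less where a joint would pass 70% of its speed; a pose out of reach is approached as far as the arm can. A call is refused whole if a number of a shift passes 5 or a number of a turn 8.59, either way. A call with a gripper value outside its range is refused whole. The fingers move at their own pace and stop on an object; FORCE is the grip in N (left out, the last holds). Time passes only in rows, so rows that do not move let the fingers close. It gives the time, the measured TCP pose, the force and the opening at its end, in the units of the state.
- get_obs(): the state, without advancing time (a new reading comes with each control period).
- snapshot(name): name is "scene" or "top" or "wrist"; returns a dict with "frame" (480x640x3 uint8, red, green, blue), "depth" (480x640 float32, m along the optical axis (not along the pixel's ray), 0 where there is no reading), "K" (3x3 intrinsics, pixels), "R" (3x3) and "t" (3): a world point X has camera coordinates R X + t. Camera axes: x right, y down, z forward; pixel columns grow to the right and rows downward; lengths in m; the calibration is good to about 2 mm. The wrist camera is an equidistant fisheye: a pixel r from the principal point sees the ray r / f radians off the axis. A picture is of the moment at which its call begins.
- finish_job(): hands the job in, once; it reports no verdict.
Trained networks look in a picture, given as the dict that the camera call returned (one of the last four; its "shot" number tells which), for a name from the list of things; names that differ only in an ending like _2 or _b are one class to them, and where a whole thing is asked for, a point or a joint stands for the part that bears it (a point fixed in the world has none). Each returns a list of dicts, best first, with "confidence" (0 to 1); they miss things now and then, are a little off and sometimes report something else, mostly with a low value. They report only what shows in the picture. A call takes as long as a camera call.
- regions_of(thing, picture): "region" (480x640 bool, what is visible of it) and "xy" ([column, row] in pixels, amid what is visible of it).
The state is a dict: "clock": time; "q": joint angles; "joint_velocities": joint speeds; "joint_efforts": joint torques, N m; "position": TCP position; "eef_rot": TCP orientation; "contact_force": force on the tool from outside, world axes, zero at the start; "torque": the same for the moment, N m; "grip_width": finger opening in m.
Only numpy, scipy, OpenCV 4.12 (cv2) and the standard library are available. Lean on these libraries where they do the work, as an engineer would, in place of code of your own. Each camera call takes 0.05 s, during which the arm holds its last target.

TASK

The sauce is done: slide the saucepan across the hob from the ring it stands on to the free ring and centre it there, without lifting or tipping it. Then take the lid from the sloping wire stand and set it down gently on the pan, properly closed, and finally, with the lid on, press the hob's off key. Leave the other things on the worktop where they are.

Things in the scene. Friction and masses are not known exactly. Their poses are not given: they have to be found in the camera images.
- hob: Flat two-ring hob, fixed: 275 (x) x 406 (y) x 35 mm, black glass top in a steel rim. Origin on the worktop under the point midway between the rings; its x axis points away from the robot, y to the left. Glass top at z = 35 mm; front edge at x = -175 mm, back edge at x = +100 mm, the rings at y = +105 and -105 mm.
- ring_start: The hob ring on which the saucepan stands at the start (left or right): two concentric thin pale circles, 140 and 184 mm across, with four short diagonal ticks outside, printed flat on the glass. Origin at its centre, on the glass. Fixed.
- ring_free: The other hob ring, free at the start, with the same marking: two concentric circles, 140 and 184 mm across, and four diagonal ticks. Origin at its centre, on the glass. The saucepan is to be centred here. Fixed.
- pan: Loose saucepan, about 0.6 kg: round pot 190 mm across outside at the rim, 99 mm high, inside mouth about 170 mm clear, base 162 mm across. Origin on its underside, on the line of the handle, 85 mm from the pot's axis: the pot's axis stands at (-1.5, +85.5) mm. One straight black handle runs from the pot (at y = -5 mm) along -y to y = -180 mm.
- pan_base (a point): Centre of the saucepan's underside, axes as the pan's.
- pan_rim (a point): Centre of the saucepan's mouth, 99 mm above its underside, axes as the pan's.
- pan_handle (a point): Grip point in the middle of the saucepan's handle (x = 0, y = -75, z = 97 mm in the pan's frame), 160 mm from the pot's axis. Here the handle is 34 mm wide (along the pan's x) and 20 mm thick; it rises outward (toward the pan's -y) by about 15 degrees.
- lid_stand: Fixed steel wire stand, 100 mm wide, of 8 mm rods: two parallel rods sloping up away from the robot at 30 degrees with hooked lower ends, on which the lid lies. Origin on the worktop under the lid's centre; the slope rises toward its +x.
- lid: Loose steel lid, 196 mm across, 0.25 kg. Origin at the centre of its underside, z along its knob. A step (0 to 8 mm high, 146 to 156 mm across) drops into the pan's mouth; the edge above it rests on the rim. Top at 23 mm. At the start it lies on the stand, its z leaning 30 degrees from vertical toward the robot and its right, the lower edge behind two hooks that reach 22 mm above its underside.
- lid_knob (a point): Middle of the lid's knob, 46 mm above the lid's origin on its z axis. The knob is a round black grip 34 mm across, from 31 to 61 mm above the lid's origin, on a thin neck; axes as the lid's.
- off_key_top (a point): Centre of the top of the hob's off key: a round grey push key 34 mm across in a dark housing on the hob's front strip, in front of the left ring; it stands 22 mm above the glass and is pressed straight down.
- off_key (a joint): Travel of the off key: 0 released, 0.006 m fully pressed (4 N); springs back. It counts as pressed beyond 0.0045 m.
- mill: Wooden pepper mill, 58 mm across, 150 mm high, standing behind the hob; not to be disturbed. Origin under its centre.
- spice_jar: Spice jar with white cap, 44 mm across, 109 mm high, standing between the hob and the sink; not to be disturbed. Origin under its centre.

How it is judged (in metres and radians):
On the way, in this order (a step that is already met when the one before it is completed fails the run):
1. the saucepan has been slid onto the free ring and stands still there, centred within 20 mm (horizontal distance between pan_base and ring_free below 0.02 m and height (world z) of pan_base below 0.041 m and angle between pan's own z axis and vertical below 0.05 rad and linear speed of pan below 0.02 m/s), for 0.2 s.
2. the lid has been lifted off its stand by the gripper (distance between lid and lid_stand above 0.22 m and contact force between the fingers and lid above 0.3 N), for 0.1 s.
3. the lid lies closed on the pan and has been let go (horizontal distance between pan_base and ring_free below 0.02 m and height (world z) of pan_base below 0.041 m and angle between pan's own z axis and vertical below 0.05 rad and horizontal distance between lid and pan_rim below 0.015 m and z of lid in the frame of pan_rim between -0.014 and -0.002 m and angle between lid's own z axis and vertical below 0.06 rad and contact force between the fingers and lid below 0.1 N and linear speed of lid below 0.02 m/s), for 0.2 s.
4. the off key is pressed down (value of joint off_key above 0.0045 m), for 0.02 s.
At the end, for the whole second after the job is handed in: The saucepan stands flat on the free ring, its axis within 20 mm of the ring's centre; the lid lies level on it with its step inside the mouth, centred within 15 mm; the off key has been pressed after that and is up again; everything is at rest (all of step 1 and horizontal distance between lid and pan_rim below 0.015 m and z of lid in the frame of pan_rim between -0.014 and -0.002 m and angle between lid's own z axis and vertical below 0.06 rad and linear speed of lid below 0.02 m/s and value of joint off_key below 0.002 m); the robot touches nothing.
It fails at once if the saucepan was lifted (more than 10 mm) or tipped (more than 0.15 rad) (height (world z) of pan_base above 0.045 m or angle between pan's own z axis and vertical above 0.15 rad).
It fails at once if the lid was dropped (moving faster than 0.5 m/s with nothing holding it) (linear speed of lid above 0.5 m/s and contact force between the fingers and lid below 0.01 N).
It fails at once if another thing on the worktop was moved by more than 30 mm or tipped (distance of any of mill, spice_jar from where it was at the start of the episode above 0.03 m or angle between any of mill, spice_jar's own z axis and vertical above 0.4 rad).
It also fails if it takes over 59 s, if anything falls off the work surface, if the arm or the gripper's body presses on something with over 40 N, if the wrist force passes 120 N, or if a joint passes its speed limit or range.

## Working session

There is one attempt and no reset: what is moved stays moved. The work goes in short steps, Python scripts to look and compute and a shell command to move; the robot and the scene stay as the last step left them, time stands still between calls to the robot, and variables do not carry over. Pictures are saved under pics/ and viewed, and the job is handed in when it is done.

```bash
ls; mkdir -p pics; python3 - <<'E'
from workcell import *
import cv2,pickle,json
o=get_obs()
for k,v in o.items(): print(k,v)
for n in ["scene","top","wrist"]:
    s=snapshot(n); cv2.imwrite(f"pics/{n}0.png",s["frame"][:,:,::-1]); pickle.dump(s,open(f"pics/{n}0.pkl","wb"))
    print(n,s["K"],s["R"],s["t"],s.keys())
E
```

```text
pics
clock 0.0
q [56.80979174 24.4508051   4.22821595 92.05044747 -1.95549347 63.64559904
 -3.84355091]
joint_velocities [ 0.02806309  0.0255537  -0.01096567  0.02361015  0.00977019 -0.0740308
 -0.02004728]
joint_efforts [-1.01964728e-03 -9.49820852e+01  3.76092196e+00 -4.63515794e+01
  1.93755794e-02  1.01541178e-02 -5.82052166e-05]
position [ 0.28109634 -0.61323856  0.23060935]
eef_rot [[ 9.09048540e-01  4.16689821e-01 -5.87664819e-04]
 [ 4.16690233e-01 -9.09047793e-01  1.16633420e-03]
 [-4.82158190e-05 -1.30512859e-03 -9.99999147e-01]]
contact_force [ 0.69171431  0.13094485 -0.48682673]
torque [0.00310858 0.02732676 0.05483192]
grip_width 0.08533039071962978
scene [[531.51427868   0.         313.49043747]
 [  0.         531.51427868 232.40749556]
 [  0.           0.           1.        ]] [[-0.5070564  -0.86179512  0.01424711]
 [-0.38324394  0.21062279 -0.89931202]
 [ 0.77202195 -0.46146203 -0.4370754 ]] [0.47625885 0.29134238 0.57709513] dict_keys(['frame', 'depth', 'K', 'R', 't', 'shot'])
top [[548.1378173    0.         321.07670985]
 [  0.         548.1378173  242.05799308]
 [  0.           0.           1.        ]] [[ 0.0049433  -0.99997846 -0.00431723]
 [-0.99516096 -0.00449572 -0.09815523]
 [ 0.09813371  0.00478154 -0.99516175]] [0.17977384 0.60850633 1.26191663] dict_keys(['frame', 'depth', 'K', 'R', 't', 'shot'])
wrist [[371.64829954   0.         319.78006181]
 [  0.         371.64829954 240.87841263]
 [  0.           0.           1.        ]] [[ 4.16368478e-01 -9.09195485e-01 -9.28050136e-04]
 [-8.72719680e-01 -3.99950094e-01  2.80000505e-01]
 [-2.54946368e-01 -1.15773456e-01 -9.59999404e-01]] [-0.67367449 -0.03684071  0.37899808] dict_keys(['frame', 'depth', 'K', 'R', 't', 'shot'])
```

View pics/scene0.png

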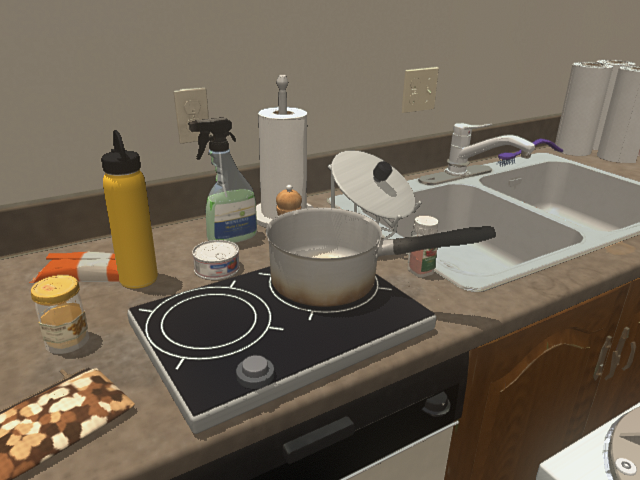

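View pics/top0.png

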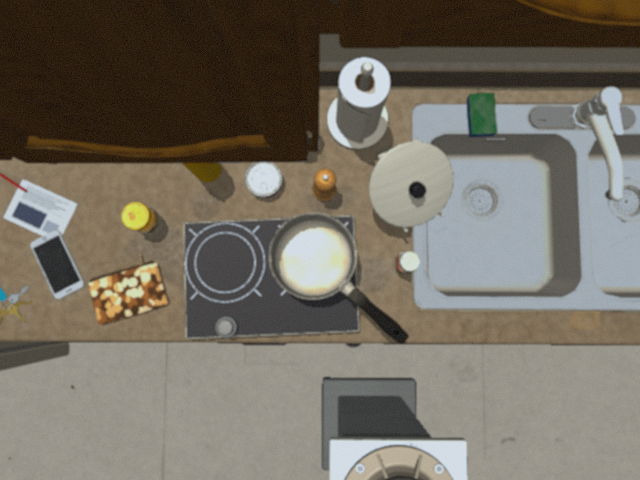

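View pics/wrist0.png

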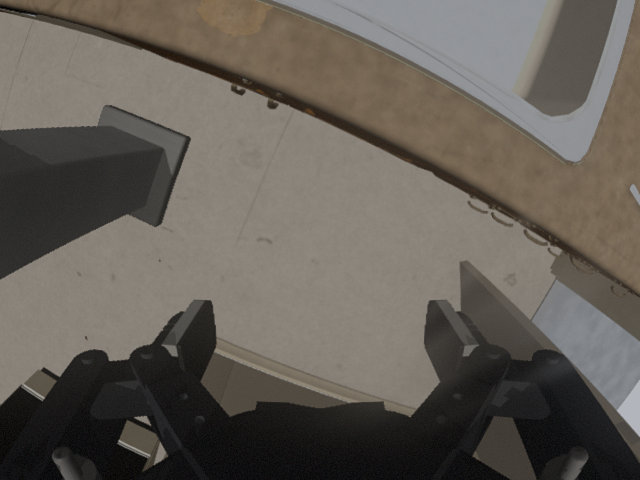

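The scene shows the pan on the right ring (top px ~312,258), with its handle pointing toward the robot and its right, ending at about (400,335). The free ring is at about (225,262), the key at (226,326), the lid on its stand at (411,184) with its knob at (418,190), the mill at (325,182) and the jar at (408,262). Next I'll measure these.

```bash
cat > h.py <<'E'
import numpy as np, cv2
from workcell import *
def pts(s,mask):
    v,u=np.nonzero(mask&(s["depth"]>0)); d=s["depth"][v,u]
    return back(s,u,v,d)
def back(s,u,v,d):
    K=s["K"]; C=np.stack([(u-K[0,2])/K[0,0]*d,(v-K[1,2])/K[1,1]*d,d],-1)
    return (C-s["t"])@s["R"]
def onplane(s,u,v,z):
    K=s["K"]; u=np.atleast_1d(u).astype(float); v=np.atleast_1d(v).astype(float)
    r=np.stack([(u-K[0,2])/K[0,0],(v-K[1,2])/K[1,1],np.ones(len(u))],-1)@s["R"]
    c=-s["R"].T@s["t"]; return c+r*((z-c[2])/r[:,2])[:,None]
def proj(s,X):
    X=np.atleast_2d(X); C=X@s["R"].T+s["t"]; K=s["K"]
    return np.stack([C[:,0]/C[:,2]*K[0,0]+K[0,2],C[:,1]/C[:,2]*K[1,1]+K[1,2]],-1)
def circ(P):
    A=np.c_[2*P[:,:2],np.ones(len(P))]; c=np.linalg.lstsq(A,(P[:,:2]**2).sum(1),rcond=None)[0]
    return c[:2],np.sqrt(c[2]+c[:2]@c[:2])
E
python3 - <<'E'
from h import *
import pickle
np.set_printoptions(precision=4,suppress=True)
out={}
for cam in ["top","scene"]:
    s=snapshot(cam)
    for n in ["hob","ring_free","pan","pan_handle","lid","lid_knob","lid_stand","off_key_top","mill","spice_jar"]:
        r=regions_of(n,s)
        for k in r[:2]:
            if k["confidence"]<.3: print(cam,n,"low",k["confidence"],k["xy"]); continue
            P=pts(s,k["region"]); out[cam,n]=out.get((cam,n),P)
            print(cam,n,round(k["confidence"],2),k["xy"],k["region"].sum(),"med",np.median(P,0),"p2",np.percentile(P,2,axis=0),"p98",np.percentile(P,98,axis=0))
pickle.dump(out,open("reg.pkl","wb"))
E
```

```text
top ring_free 0.83 [253.4, 231.2] 2 med [0.6265 0.3427 0.037 ] p2 [0.6252 0.3426 0.036 ] p98 [0.6277 0.3429 0.038 ]
top pan 0.79 [321.1, 261.7] 7155 med [0.5578 0.187  0.0455] p2 [0.4034 0.0212 0.0357] p98 [0.6554 0.2873 0.162 ]
top pan_handle 0.64 [318.1, 260.1] 7204 med [0.5577 0.1871 0.0453] p2 [0.4029 0.019  0.0349] p98 [0.6554 0.288  0.162 ]
top lid 0.68 [411.5, 184.6] 5728 med [ 0.7255 -0.0131  0.1369] p2 [ 0.6471 -0.1027  0.0812] p98 [0.8026 0.0692 0.1716]
top lid 0.45 [227.5, 328.2] 147 med [0.4098 0.3975 0.0564] p2 [0.3961 0.3841 0.0489] p98 [0.4233 0.4109 0.0609]
top lid_knob 0.66 [410.4, 186.2] 5673 med [ 0.7253 -0.0142  0.137 ] p2 [ 0.6472 -0.1031  0.0827] p98 [0.8028 0.0682 0.1716]
top off_key_top 0.75 [229.5, 329.4] 179 med [0.4097 0.3986 0.0562] p2 [0.394  0.3844 0.046 ] p98 [0.4233 0.4144 0.0612]
top mill 0.83 [326.7, 185.7] 607 med [0.7279 0.1743 0.1283] p2 [0.7128 0.1503 0.0113] p98 [0.756  0.2    0.1469]
top spice_jar 0.62 [406.0, 264.7] 466 med [ 0.5564 -0.0075  0.1063] p2 [ 0.5363 -0.0336  0.0135] p98 [0.5786 0.0074 0.112 ]
scene hob 0.55 [252.8, 335.5] 26866 med
[... 469 characters left out ...]
4 med [ 0.7069 -0.0032  0.1272] p2 [ 0.6452 -0.1014  0.0791] p98 [0.8057 0.0726 0.17  ]
scene lid_knob 0.72 [373.1, 184.4] 3976 med [ 0.7068 -0.0032  0.127 ] p2 [ 0.6452 -0.1032  0.0776] p98 [0.806  0.0726 0.17  ]
scene lid_stand 0.75 [387.7, 218.8] 506 med [ 0.7121 -0.0072  0.0712] p2 [ 0.6303 -0.2743 -0.0774] p98 [0.8774 0.0577 0.1502]
scene off_key_top 0.74 [252.5, 368.5] 476 med [0.4059 0.4025 0.0551] p2 [0.394  0.3863 0.0466] p98 [0.4237 0.4165 0.057 ]
scene mill 0.83 [288.0, 199.9] 518 med [0.726  0.1829 0.1243] p2 [0.7151 0.1574 0.1011] p98 [0.7463 0.1989 0.1444]
scene spice_jar 0.84 [422.5, 252.7] 1090 med [0.5459 0.0003 0.045 ] p2 [ 0.5371 -0.0274  0.0033] p98 [0.5746 0.0086 0.1083]
```

```bash
python3 - <<'E'
from h import *
import pickle
np.set_printoptions(precision=4,suppress=True)
reg=pickle.load(open("reg.pkl","rb"))
for cam in ["top","scene"]:
    s=pickle.load(open(f"pics/{cam}0.pkl","rb"))
    f=s["frame"].astype(int)
    print("====",cam)
    # free ring: white px on black glass
    v,u=np.mgrid[0:480,0:640]; P=onplane(s,u.ravel(),v.ravel(),0.035)
    c=np.array([0.56,0.39])
    bright=(f.min(2)>110).ravel()
    for it in range(6):
        d=np.hypot(*(P[:,:2]-c).T)
        m=bright&(((d>.062)&(d<.078))|((d>.086)&(d<.098)))
        m1=bright&(d>.062)&(d<.078); m2=bright&(d>.084)&(d<.098)
        c1,r1=circ(P[m1]); c2,r2=circ(P[m2]); c=(c1+c2)/2
    print("ring",c1,r1,c2,r2,m1.sum(),m2.sum())
    # hob edges: dark glass region
    # pan rim
    Q=reg[cam,"pan"]; 
    R=Q[(Q[:,2]>.125)&(Q[:,2]<.14)]
    cc,rr=circ(R)
    for it in range(8):
        e=abs(np.hypot(*(R[:,:2]-cc).T)-rr); R2=R[e<.008]; cc,rr=circ(R2)
    print("rim",cc,rr,len(R2),np.median(R2[:,2]),np.percentile(Q[:,2],[90,99,99.9]))
    H=Q[np.hypot(*(Q[:,:2]-cc).T)>.125]
    m=H.mean(0); w,V=np.linalg.eigh(np.cov(H.T)); print("handle mean",m,"axis",V[:,2], "dist",np.hypot(*(m[:2]-cc)),"range",np.hypot(*(H[:,:2]-cc).T).max())
    for lo,hi in [(.13,.15),(.15,.17),(.17,.19),(.19,.21),(.21,.24),(.24,.28)]:
        d=np.hypot(*(H[:,:2]-cc).T); b=H[(d>lo)&(d<hi)]
        if len(b):
            print(lo,len(b),b.mean(0),"ang",np.degrees(np.arctan2(*(b.mean(0)[:2]-cc)[::-1])), 'ztop',np.percentile(b[:,2],90))
    # lid plane
    L=reg[cam,"lid"]; L=L[L[:,2]>.06]
    best=0;rng=np.random.default_rng(0)
    ang=None
    for it in range(500):
        p=L[rng.choice(len(L),3,False)]; n=np.cross(p[1]-p[0],p[2]-p[0]); n/=np.linalg.norm(n)+1e-12; n*=np.sign(n[2])
        i=abs((L-p[0])@n)<.004
        if i.sum()>best: best=i.sum(); I=i
    p=L[I].mean(0); n=np.linalg.svd(L[I]-p,full_matrices=False)[2][2]; n*=np.sign(n[2])
    print("lid n",n,"tilt",np.degrees(np.arccos(n[2])),"az",np.degrees(np.arctan2(n[1],n[0])),best,len(L),p)
    hh=(L-p)@n
    K=L[(hh>.02)&(hh<.06)]; print("knob pts",len(K),K.mean(0),np.percentile(hh,[50,95,99,100]))
    B=np.cross(n,[0,0,1.]);B/=np.linalg.norm(B);C=np.cross(n,B)
    D=np.c_[(L-p)@B,(L-p)@C]; hull=cv2.convexHull(D[abs(hh)<.02].astype(np.float32))[:,0]
    (cx,cy),r=cv2.minEnclosingCircle(D[abs(hh)<.02].astype(np.float32)); c0=p+B*cx+C*cy; print("lid circle centre",c0,r)
    hc,hr=circ(hull); print("hull circ",p+B*hc[0]+C*hc[1],hr)
    kk=(K.mean(0)-c0)@np.c_[n,B,C]; print("knob rel",kk)
E
```

```text
==== top
ring [0.5622 0.386 ] 0.07136294334357629 [0.5628 0.3865] 0.09058155419719166 233 331
rim [0.5549 0.1882] 0.1062994991256489 368 0.13018611097166657 [0.1374 0.164  0.1675]
handle mean [0.4323 0.0512 0.1457] axis [-0.6594 -0.6156  0.4316] dist 0.18378648847025084 range 0.2641897767794985
0.13 130 [0.4738 0.0917 0.1234] ang -130.02290366141338 ztop 0.1415514415954935
0.15 127 [0.448  0.0687 0.1343] ang -131.81229717019528 ztop 0.1473193613724553
0.17 137 [0.4342 0.055  0.1475] ang -132.18363265040188 ztop 0.15393134050566043
0.19 154 [0.4209 0.0398 0.1557] ang -132.0823397627623 ztop 0.160246763071709
0.21 212 [0.4045 0.022  0.1621] ang -132.14759935946748 ztop 0.16597775821067748
0.24 42 [0.3923 0.0052 0.1402] ang -131.62952729130038 ztop 0.16683795191816816
lid n [-0.4611 -0.2036  0.8637] tilt 30.26673343675333 az -156.1697712947839 3989 5649 [ 0.7236 -0.0179  0.1314]
knob pts 231 [ 0.7065 -0.0226  0.1652] [-0.0003  0.0065  0.0424  0.0472]
lid circle centre [ 0.7209 -0.0197  0.1296] 0.10005149245262146
hull circ [ 0.7215 -0.0187  0.1301] 0.09776659111173382
knob rel [ 0.038  
[... 438 characters left out ...]
4154349442134 ztop 0.15185295138504562
0.17 229 [0.4166 0.0469 0.1507] ang -135.09404781367616 ztop 0.15785843584129983
0.19 215 [0.4022 0.0313 0.1571] ang -134.83066966914402 ztop 0.16325637314413421
0.21 133 [0.3921 0.017  0.1605] ang -134.0591368931786 ztop 0.16466168813054818
0.24 2 [ 0.7099 -0.0332 -0.0009] ang -50.987597967638116 ztop 0.0004223304661548041
lid n [-0.4641 -0.1903  0.8651] tilt 30.105849851152847 az -157.70679078496207 2970 3890 [ 0.7135 -0.0039  0.1271]
knob pts 249 [ 0.7028 -0.0179  0.1586] [0.0002 0.0277 0.0428 0.045 ]
lid circle centre [ 0.7219 -0.0148  0.1292] 0.10253147035837173
hull circ [ 0.7228 -0.0165  0.1293] 0.09735668901349961
knob rel [0.0349 0.0044 0.0016]
```

```bash
python3 - <<'E'
import pickle,cv2
for cam,(x0,y0,x1,y1) in {"top":(170,120,480,360),"scene":(240,140,510,330)}.items():
    s=pickle.load(open(f"pics/{cam}0.pkl","rb"))
    im=s["frame"][y0:y1,x0:x1,::-1]; k=min(800/(x1-x0),600/(y1-y0)); cv2.imwrite(f"pics/{cam}0crop.png",cv2.resize(im,None,fx=k,fy=k))
E
```

```text
(no output)
```

View pics/top0crop.png

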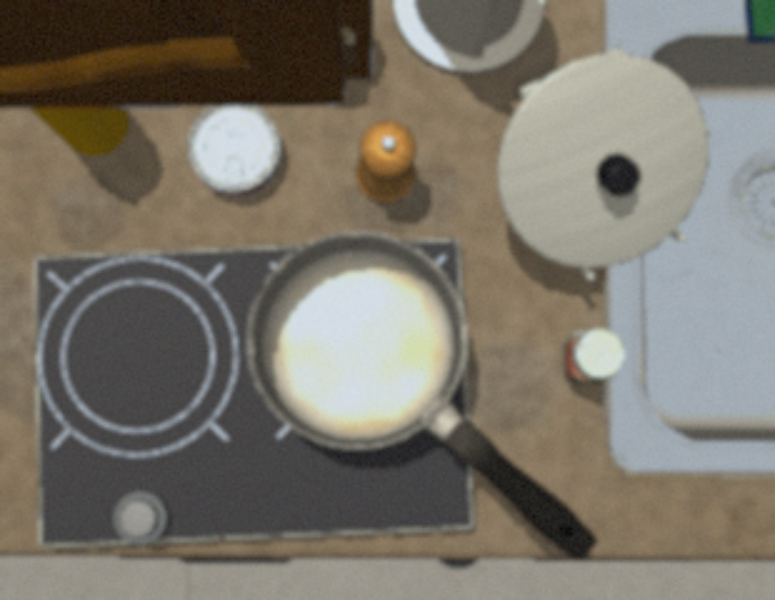

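View pics/scene0crop.png

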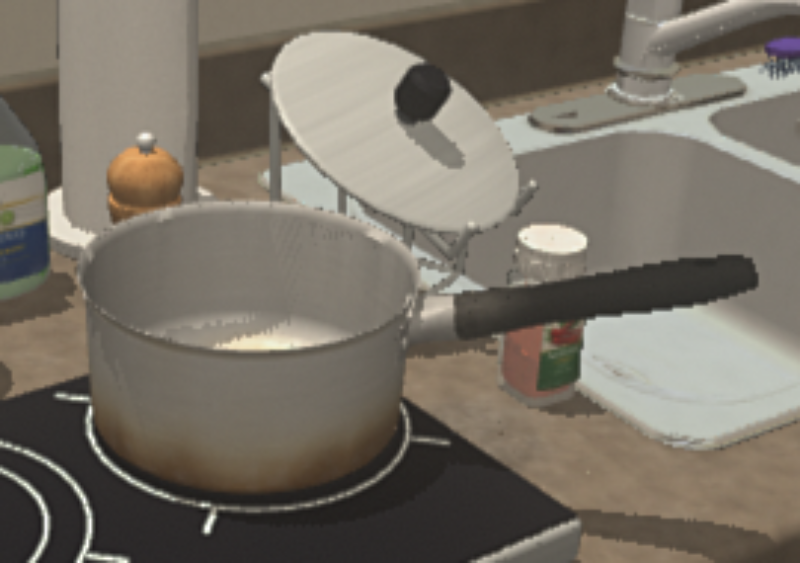

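```bash
python3 - <<'E'
from h import *
from scipy.optimize import least_squares
np.set_printoptions(precision=4,suppress=True)
S={c:snapshot(c) for c in ["top","scene"]}
t=S["top"]; print("cam centres",[-s["R"].T@s["t"] for s in S.values()])
# knob: dark blob inside lid region hull
kp={}
for c,s in S.items():
    L=regions_of("lid",s)[0]["region"].astype(np.uint8)
    L=cv2.morphologyEx(L,cv2.MORPH_CLOSE,np.ones((25,25),np.uint8))
    m=((s["frame"].max(2)<60)&(L>0)).astype(np.uint8)
    n,lab,st,ce=cv2.connectedComponentsWithStats(m); i=1+np.argmax(st[1:,4]); print(c,"knob",ce[i],st[i]); kp[c]=st[i,:2]+st[i,2:4]/2-.5
    # key
A=[];b=[]
def rays(s,uv):
    c=-s["R"].T@s["t"]; r=np.array([(uv[0]-s["K"][0,2])/s["K"][0,0],(uv[1]-s["K"][1,2])/s["K"][1,1],1])@s["R"]; return c,r/np.linalg.norm(r)
def tri(kp):
    A=np.zeros((3,3));b=np.zeros(3);R=[]
    for c,uv in kp.items():
        o,r=rays(S[c],uv);M=np.eye(3)-np.outer(r,r);A+=M;b+=M@o;R.append((M,o))
    X=np.linalg.solve(A,b);return X,[np.linalg.norm(M@(X-o)) for M,o in R]
print("knob tri",tri(kp))
# pan rim silhouette
for c,s in S.items():
    m=regions_of("pan",s)[0]["region"].astype(np.uint8)
    ct=max(cv2.findContours(m,cv2.RETR_EXTERNAL,cv2.CHAIN_APPROX_NONE)[0],key=len)[:,0]
    for z in (.134,):
        P=onplane(s,ct[:,0],ct[:,1],z)[:,:2]
        cc=np.array([.555,.188])
        for it in range(10):
            d=P-cc; az=np.degrees(np.arctan2(d[:,1],d[:,0]));r=np.hypot(*d.T)
            if c=="top": k=(abs((az+133+180)%360-180)>25)&(abs(r-.095)<.006)
            else:
                k=(abs(r-.095)<.006)&(abs((az-(180+np.degrees(np.arctan2(.47,-.77))))%360)<400)
                vd=np.array([.772,-.461]); k&=(d@vd>0.0)
            # fixed-radius fit
            f=least_squares(lambda q:np.hypot(*(P[k]-q).T)-.095,cc,loss="soft_l1",f_scale=.002);cc=f.x
        print(c,"rim fix r",cc,k.sum(),"free",circ(P[k]),np.sqrt(np.mean(f.fun**2)))
    # handle sides at z .14: centreline
    ck=[k for k in regions_of("off_key_top",s)][0]; e=pts(s,ck["region"]); top=e[e[:,2]>.053]; print(c,"key top",top.mean(0),(top.max(0)+top.min(0))/2,np.ptp(top,axis=0),len(top))
s=S["top"]; d=s["depth"]; P=back(s,*np.meshgrid([100,200,250,300],[40,100,150]),d[np.ix_([40,100,150],[100,200,250,300])]); print(P.reshape(-1,3))
E
```

```text
cam centres [array([0.4808, 0.1765, 1.3163]), array([-0.0924,  0.6154,  0.5075])]
top knob [416.9545 189.7898] [410 183  15  15 176]
scene knob [382.1475 170.8238] [374 162  18  19 244]
knob tri (array([ 0.7091, -0.0234,  0.1535]), [np.float64(0.0003328215442371695), np.float64(0.0003328215442371374)])
top rim fix r [0.567  0.1996] 213 free (array([0.5676, 0.2003]), np.float64(0.09327596847033437)) 0.0019153317633292962
top key top [0.4092 0.3987 0.0569] [0.4097 0.3993 0.0575] [0.0318 0.0304 0.0091] 147
scene rim fix r [0.5634 0.2035] 121 free (array([0.565 , 0.2025]), np.float64(0.09335731444351994)) 0.0025869287560898414
scene key top [0.4087 0.4013 0.0554] [0.4104 0.4005 0.0555] [0.0345 0.0327 0.005 ] 362
[[0.6836 0.3559 0.8971]
 [0.6886 0.2783 0.8872]
 [0.6828 0.2357 0.8995]
 [0.7042 0.198  0.8555]
 [0.6811 0.408  0.7687]
 [0.6826 0.3054 0.7655]
 [0.6867 0.255  0.7549]
 [0.6845 0.2019 0.7614]
 [0.6832 0.4907 0.5655]
 [0.6841 0.3507 0.5641]
 [0.6814 0.279  0.5749]
 [0.6839 0.2102 0.5666]]
```

```bash
python3 - <<'E'
from h import *
import pickle
from scipy.optimize import least_squares
np.set_printoptions(precision=4,suppress=True)
for cam in ["top","scene"]:
    s=pickle.load(open(f"pics/{cam}0.pkl","rb"))
    g=s["frame"].min(2).astype(np.float32)
    # template: maximise brightness along both circles minus off-circles
    th=np.linspace(0,2*np.pi,240,endpoint=False); cs=np.c_[np.cos(th),np.sin(th)]
    def samp(c,r):
        X=np.c_[c+r*cs,np.full(len(th),.035)]; uv=proj(s,X).astype(np.float32)
        return cv2.remap(g,uv[:,0].reshape(1,-1),uv[:,1].reshape(1,-1),cv2.INTER_LINEAR).mean()
    best=max(((samp((x,y),.070)+samp((x,y),.092)-samp((x,y),.081)-samp((x,y),.06)),x,y) for x in np.arange(.53,.6,.001) for y in np.arange(.36,.44,.001))
    c=np.array(best[1:]); print(cam,best,[ (r,round(float(samp(c,r)))) for r in (.06,.066,.068,.069,.070,.071,.072,.075,.08,.088,.09,.091,.092,.093,.094,.098)])
    # start ring
    az=np.radians([45,135,225,315])
    im=s["frame"][:,:,::-1].copy()
    def draw(c,z,r,col):
        for p in proj(s,np.c_[c+r*cs,np.full(len(th),z)]): cv2.circle(im,tuple(int(round(x)) for x in p),0,col,-1)
    draw(c,.035,.092,(0,0,255)); draw(c,.035,.07,(0,0,255))
    draw(np.array([.566,.2015]),.134,.095,(0,255,0))
    X0,Y0,X1,Y1={"top":(170,120,480,360),"scene":(120,190,430,420)}[cam]
    k=2.5; cv2.imwrite(f"pics/{cam}_ov.png",cv2.resize(im[Y0:Y1,X0:X1],None,fx=k,fy=k,interpolation=cv2.INTER_NEAREST))
E
```

```text
top (np.float32(124.738655), np.float64(0.56), np.float64(0.40800000000000003)) [(0.06, 71), (0.066, 95), (0.068, 121), (0.069, 130), (0.07, 134), (0.071, 131), (0.072, 122), (0.075, 84), (0.08, 71), (0.088, 93), (0.09, 118), (0.091, 128), (0.092, 133), (0.093, 131), (0.094, 125), (0.098, 87)]
scene (np.float32(303.2723), np.float64(0.56), np.float64(0.40800000000000003)) [(0.06, 42), (0.066, 46), (0.068, 113), (0.069, 169), (0.07, 196), (0.071, 160), (0.072, 105), (0.075, 42), (0.08, 42), (0.088, 47), (0.09, 113), (0.091, 169), (0.092, 191), (0.093, 159), (0.094, 107), (0.098, 61)]
```

View pics/top_ov.png

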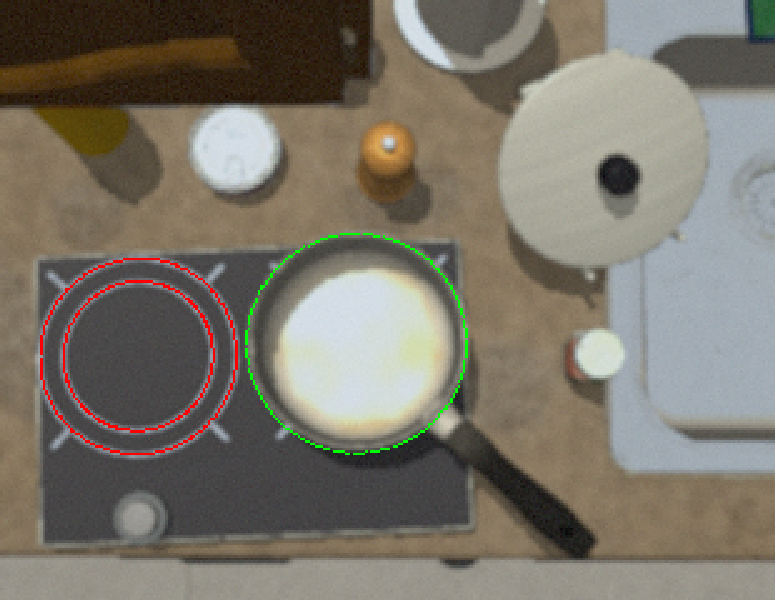

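View pics/scene_ov.png

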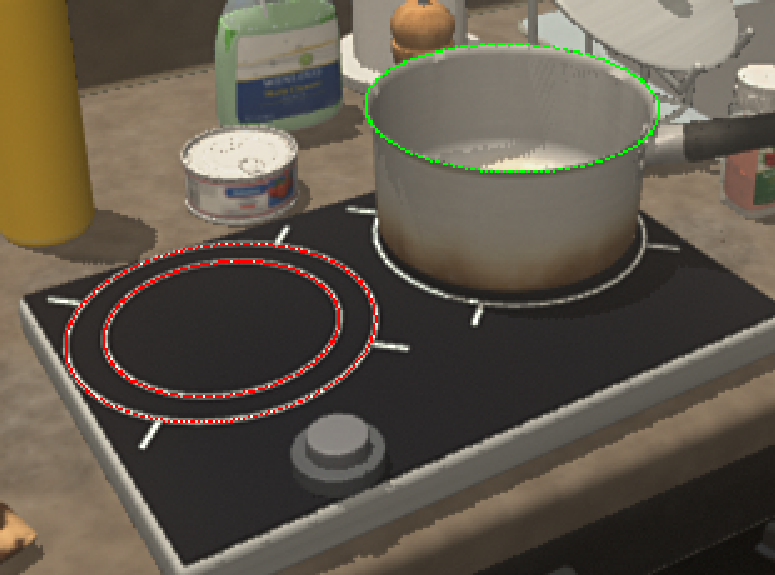

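The free ring is at (0.560, 0.408), and both views agree. The pan axis is at about (0.567, 0.199), and the handle azimuth is about -132.8°. I'll start the approach to the handle.

```bash
python3 -m crank '[[1,2.6,-2.3,-0.3,0,0,0],[1,2.6,-2.3,-0.3,0,0,0],[1,2.6,-2.3,-0.3,0,0,0],[1,2.6,-2.3,-0.3,0,0,0],[1,2.6,-2.3,-0.3,0,0,0]]' 60; python3 -m crank '[[1,2.6,-2.3,0,0,0,0],[1,2.6,-2.3,0,0,0,0],[1,2.6,-2.3,0,0,0,0],[1,2.6,-2.3,0,0,0,0],[1,2.6,-2.3,0,0,0,0]]'
```

```text
clock: 2.15
position: [0.3519, -0.4536, 0.2465]
eef_rot: [[0.909, 0.417, 0.0], [0.417, -0.909, -0.0], [0.0, 0.0, -1.0]]
contact_force: [0.6, -1.0, -0.2]
grip_width: 0.0852
clock: 2.65
position: [0.4222, -0.2949, 0.2466]
eef_rot: [[0.909, 0.417, 0.0], [0.417, -0.909, -0.0], [0.0, 0.0, -1.0]]
contact_force: [0.5, -0.1, 0.4]
grip_width: 0.0854
```

```bash
cat >> h.py <<'E'
from scipy.spatial.transform import Rotation as Ro
np.set_printoptions(precision=4,suppress=True)
def plan(P,R,p=None,r=None):
    """total tool-frame shift (cm, before turning) and turn rotvec (deg) from pose p,r to P,R"""
    o=get_obs(); p=o["position"] if p is None else p; r=o["eef_rot"] if r is None else r
    return r.T@(np.array(P)-p)*100, Ro.from_matrix(r.T@R).as_rotvec(degrees=True)
def down(yaz):
    a=np.radians(yaz); y=np.array([np.cos(a),np.sin(a),0]); z=np.array([0,0,-1.]); return np.c_[np.cross(y,z),y,z]
E
python3 - <<'E'
from h import *
o=get_obs();print(o["position"],o["eef_rot"],o["q"])
print(plan([.458,.0816,.25],down(-42.8)))
E
```

```text
[ 0.4222 -0.2949  0.2466] [[ 0.9091  0.4165  0.0004]
 [ 0.4165 -0.9091 -0.0003]
 [ 0.0003  0.0004 -1.    ]] [ 33.1226   8.8413  -5.9521 110.9986   1.055   60.1822 -38.6691]
(array([ 18.9379, -32.7352,  -0.351 ]), array([  0.0271,  -0.0113, -22.5857]))
```

```bash
python3 -m crank '[[1,1.9,-3.3,0,0,0,0],[1,1.9,-3.3,0,0,0,0],[1,1.9,-3.3,0,0,0,0],[1,1.9,-3.3,0,0,0,0],[1,1.9,-3.3,0,0,0,0]]'; python3 -m crank '[[1,1.9,-3.3,0,0,0,0],[1,1.9,-3.3,0,0,0,0],[1,1.9,-3.3,0,0,0,0],[1,1.9,-3.3,0,0,0,0],[1,1.9,-3.0,0,0,0,0]]'; python3 -m crank '[[1,0,0,0,0,0,-5.65],[1,0,0,0,0,0,-5.65],[1,0,0,0,0,0,-5.65],[1,0,0,0,0,0,-5.65]]'; python3 - <<'E'
from h import *
o=get_obs();print(o["q"])
print(plan([.458,.0816,.25],down(-42.8)))
s=snapshot("wrist"); cv2.imwrite("pics/wrist1.png",s["frame"][:,:,::-1])
s=snapshot("top"); cv2.imwrite("pics/top1.png",s["frame"][:,:,::-1])
E
```

```text
clock: 3.15
position: [0.4393, -0.1052, 0.2466]
eef_rot: [[0.909, 0.416, 0.001], [0.416, -0.909, -0.0], [0.0, 0.001, -1.0]]
contact_force: [1.4, 0.8, -0.6]
grip_width: 0.0854
clock: 3.65
position: [0.4581, 0.082, 0.2467]
eef_rot: [[0.909, 0.417, 0.001], [0.417, -0.909, 0.0], [0.001, 0.0, -1.0]]
contact_force: [0.8, -0.5, 0.6]
grip_width: 0.0856
clock: 4.05
position: [0.4583, 0.0803, 0.2464]
eef_rot: [[0.676, 0.737, 0.0], [0.737, -0.676, 0.0], [0.0, 0.0, -1.0]]
contact_force: [0.0, -0.2, -0.4]
grip_width: 0.0855
[  8.4569   5.3697 -27.6862 115.505    2.8886  59.7563 -63.115 ]
(array([ 0.0758, -0.1061, -0.3556]), array([ 0.0087, -0.0096,  0.2661]))
```

View pics/wrist1.png

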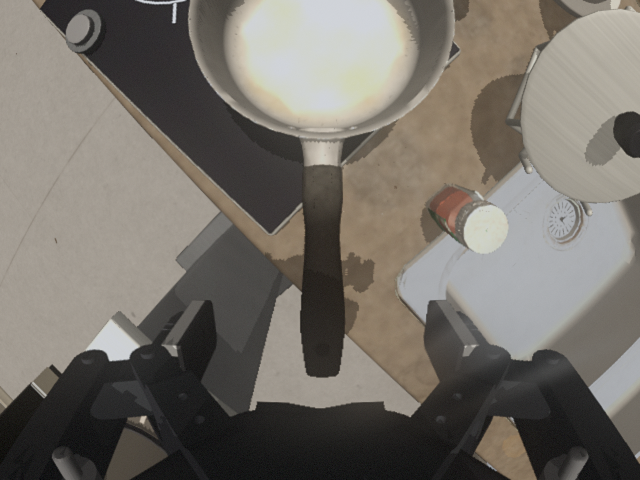

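The handle runs straight up the image at column ~322, midway between the fingers, so the yaw and lateral alignment are right. I'll cross-check the grip point in the wrist view before descending.

```bash
cat >> h.py <<'E'
def fproj(s,X):
    X=np.atleast_2d(X); C=X@s["R"].T+s["t"]; th=np.arctan2(np.hypot(C[:,0],C[:,1]),C[:,2]); ph=np.arctan2(C[:,1],C[:,0]); r=th*s["K"][0,0]
    return np.c_[s["K"][0,2]+r*np.cos(ph),s["K"][1,2]+r*np.sin(ph)]
def fback(s,u,v,z):
    x=u-s["K"][0,2];y=v-s["K"][1,2];r=np.hypot(x,y);th=r/s["K"][0,0]
    d=np.array([np.sin(th)*x/r,np.sin(th)*y/r,np.cos(th)])@s["R"]; c=-s["R"].T@s["t"]; return c+d*(z-c[2])/d[2]
E
python3 - <<'E'
from h import *
s=snapshot("wrist")
print("proj grip",fproj(s,[.458,.0816,.142]), "end/neck/rim", fproj(s,[[.567-.0646,.199-.0697,.134]]))
print(fback(s,322,370,.167),fback(s,322,165,.134),fback(s,322,133,.134))
E
```

```text
proj grip [[319.4197 238.0207]] end/neck/rim [[319.8393 142.5492]]
[0.3967 0.0124 0.167 ] [0.493  0.1169 0.134 ] [0.5079 0.1331 0.134 ]
```

```bash
python3 -m crank '[[1,0,0,2.7,0,0,0],[1,0,0,2.7,0,0,0],[1,0,0,2.7,0,0,0],[1,0,0,2.7,0,0,0],[1,0,0,2.5,0,0,0]]'; python3 -m crank '[[1,0,0,0,0,0,0],[0.3,0,0,0,0,0,0],[0.2,0,0,0,0,0,0],[0.1,0,0,0,0,0,0],[0,0,0,0,0,0,0]]' 40;  python3 -m crank '[[0,0,0,0,0,0,0],[0,0,0,0,0,0,0],[0,0,0,0,0,0,0]]'; python3 - <<'E'
from h import *
s=snapshot("wrist"); cv2.imwrite("pics/wrist2.png",s["frame"][:,:,::-1])
E
```

```text
clock: 4.7
position: [0.4582, 0.0802, 0.1123]
eef_rot: [[0.682, 0.732, 0.0], [0.732, -0.682, 0.0], [0.0, 0.0, -1.0]]
contact_force: [0.5, -0.5, -0.2]
grip_width: 0.0854
clock: 5.2
position: [0.4587, 0.0801, 0.1143]
eef_rot: [[0.68, 0.734, 0.001], [0.734, -0.68, -0.0], [0.001, 0.001, -1.0]]
contact_force: [-0.5, -1.6, 3.4]
grip_width: 0.0335
clock: 5.5
position: [0.4585, 0.0799, 0.1139]
eef_rot: [[0.68, 0.734, 0.001], [0.734, -0.68, -0.0], [0.0, 0.001, -1.0]]
contact_force: [-2.9, -3.9, 7.1]
grip_width: 0.034
```

View pics/wrist2.png

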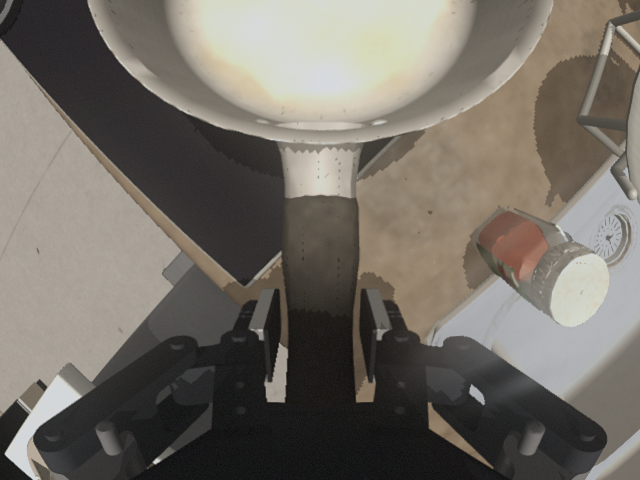

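Grip width is 34 mm, as expected, but the tool presses the handle down with about 7 N. I'll ease that off first.

```bash
python3 -m crank '[[0,0,0,-0.1,0,0,0],[0,0,0,-0.05,0,0,0],[0,0,0,0,0,0,0]]'
```

```text
clock: 5.85
position: [0.4583, 0.0803, 0.1149]
eef_rot: [[0.679, 0.734, 0.0], [0.734, -0.679, 0.0], [0.0, -0.0, -1.0]]
contact_force: [1.6, 1.2, -3.8]
grip_width: 0.0338
```

```bash
python3 -m crank '[[0,0.2,-0.2,0.03,0,0,0],[0,0.4,-0.4,0,0,0,0],[0,0.6,-0.6,0,0,0,0],[0,0.6,-0.6,0,0,0,0],[0,0.6,-0.6,0,0,0,0]]'; python3 - <<'E'
from h import *
s=snapshot("scene"); cv2.imwrite("pics/scene3.png",s["frame"][:,:,::-1])
E
```

```text
clock: 6.35
position: [0.4569, 0.1133, 0.1147]
eef_rot: [[0.68, 0.733, -0.0], [0.733, -0.68, -0.001], [-0.001, 0.001, -1.0]]
contact_force: [0.5, -8.1, 6.1]
grip_width: 0.0341
```

View pics/scene3.png

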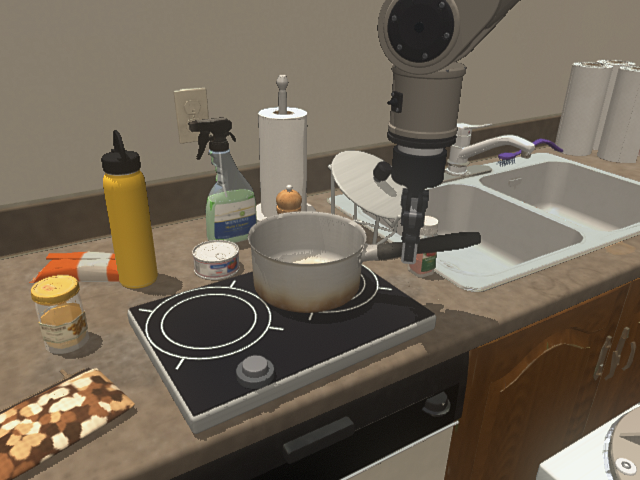

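```bash
python3 -m crank '[[0,0.7,-0.7,-0.03,0,0,0],[0,0.8,-0.8,-0.03,0,0,0],[0,0.8,-0.8,0,0,0,0],[0,0.8,-0.8,0,0,0,0],[0,0.8,-0.8,0,0,0,0]]';python3 -m crank '[[0,0.8,-0.8,0,0,0,0],[0,0.8,-0.8,0,0,0,0],[0,0.8,-0.8,0,0,0,0],[0,0.8,-0.8,0,0,0,0],[0,0.8,-0.8,0,0,0,0]]'
```

```text
clock: 6.9
position: [0.4546, 0.1701, 0.115]
eef_rot: [[0.679, 0.734, -0.0], [0.734, -0.679, -0.0], [-0.0, -0.0, -1.0]]
contact_force: [-0.0, -3.9, -2.0]
grip_width: 0.0334
clock: 7.4
position: [0.4525, 0.2268, 0.1151]
eef_rot: [[0.679, 0.734, -0.0], [0.734, -0.679, -0.0], [-0.0, -0.0, -1.0]]
contact_force: [-0.6, -3.8, -2.2]
grip_width: 0.0339
```

```bash
python3 -m crank '[[0,0.8,-0.8,0,0,0,0],[0,0.8,-0.8,0,0,0,0],[0,0.7,-0.7,0,0,0,0],[0,0.6,-0.6,0,0,0,0],[0,0.5,-0.5,0,0,0,0]]';python3 -m crank '[[0,0.4,-0.4,0,0,0,0],[0,0.3,-0.3,0,0,0,0],[0,0.2,-0.1,0,0,0,0],[0,0,0,0,0,0,0]]'
cat > pan.py <<'E'
from h import *
def sil(s,zz,r0,c0,haz):
    g=cv2.GaussianBlur(cv2.cvtColor(s["frame"],cv2.COLOR_RGB2GRAY).astype(np.float32),(0,0),.8)
    return g
def panfit(s,mask,c0,haz,top):
    from scipy.optimize import least_squares
    ct=max(cv2.findContours(mask.astype(np.uint8),cv2.RETR_EXTERNAL,cv2.CHAIN_APPROX_NONE)[0],key=len)[:,0]
    P=onplane(s,ct[:,0],ct[:,1],.134)[:,:2]; cc=np.array(c0,float)
    for it in range(10):
        d=P-cc; az=np.degrees(np.arctan2(d[:,1],d[:,0])); r=np.hypot(*d.T)
        k=(abs((az-haz+180)%360-180)>25)&(abs(r-.095)<.007)
        if not top: k&=(d@np.array([.772,-.461])>0)
        cc=least_squares(lambda q:np.hypot(*(P[k]-q).T)-.0945,cc,loss="soft_l1",f_scale=.0015).x
    return cc,k.sum(),circ(P[k])
E
python3 - <<'E'
from pan import *
for c in ["top","scene"]:
    s=snapshot(c)
    r=regions_of("pan",s)[0]; print(c,r["confidence"],panfit(s,r["region"],[.56,.405],-133,c=="top"))
    im=s["frame"][:,:,::-1].copy()
    th=np.linspace(0,2*np.pi,300)
    for p in proj(s,np.c_[.56+.095*np.cos(th),.408+.095*np.sin(th),0*th+.134]): cv2.circle(im,tuple(int(round(x)) for x in p),0,(0,255,0),-1)
    X0,Y0,X1,Y1={"top":(170,120,480,360),"scene":(100,150,410,380)}[c]
    cv2.imwrite(f"pics/{c}4.png",cv2.resize(im[Y0:Y1,X0:X1],None,fx=2.5,fy=2.5,interpolation=cv2.INTER_NEAREST))
E
```

```text
clock: 7.9
position: [0.4507, 0.2746, 0.1151]
eef_rot: [[0.679, 0.734, -0.0], [0.734, -0.679, 0.0], [-0.0, -0.0, -1.0]]
contact_force: [-0.6, -3.4, -2.8]
grip_width: 0.034
clock: 8.3
position: [0.4511, 0.2863, 0.1152]
eef_rot: [[0.679, 0.734, 0.0], [0.734, -0.679, 0.0], [0.001, -0.0, -1.0]]
contact_force: [1.6, -0.9, -4.7]
grip_width: 0.0338
top 0.67 (array([0.5593, 0.4043]), np.int64(205), (array([0.56  , 0.4048]), np.float64(0.09342040407423215)))
scene 0.62 (array([0.5575, 0.4077]), np.int64(137), (array([0.5553, 0.4086]), np.float64(0.09645397570024784)))
```

View pics/top4.png

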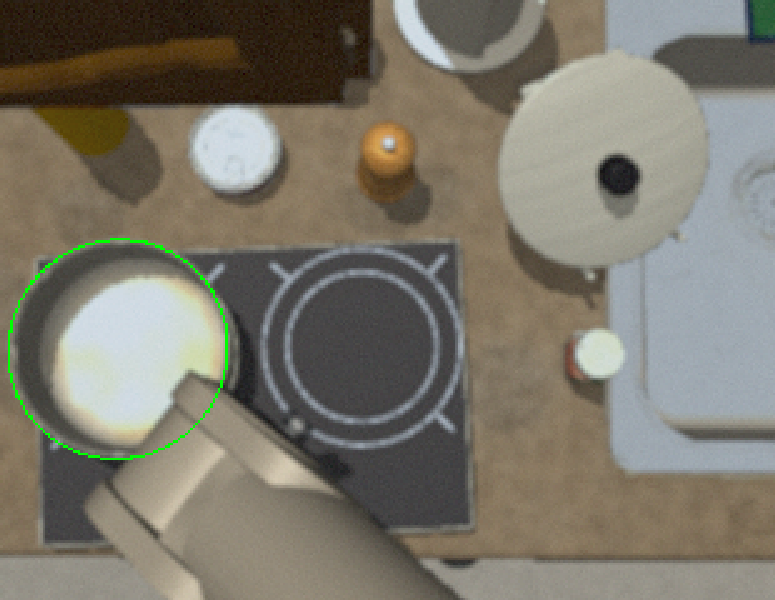

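View pics/scene4.png

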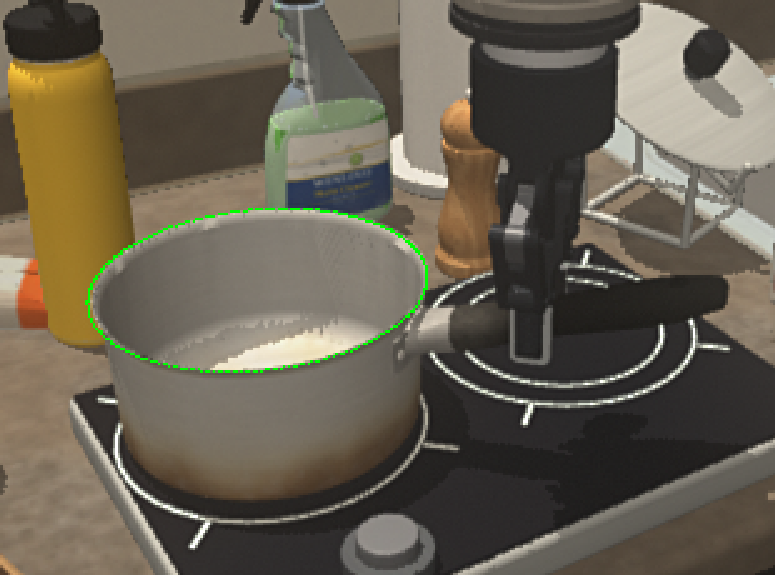

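The pan is on the free ring, within a few mm of centre by both views. I'll release and retreat upward.

```bash
python3 -m crank '[[0,0,0,0.05,0,0,0],[0,0,0,0,0,0,0],[0.3,0,0,0,0,0,0],[0.6,0,0,0,0,0,0],[1,0,0,0,0,0,0]]'; python3 -m crank '[[1,0,0,0,0,0,0],[1,0,0,0,0,0,0],[1,0,0,-2,0,0,0],[1,0,0,-4,0,0,0],[1,0,0,-4,0,0,0]]';python3 -m crank '[[1,0,0,-4,0,0,0],[1,0,0,-2,0,0,0],[1,0,0,0,0,0,0]]'
python3 - <<'E'
from pan import *
s=snapshot("wrist"); cv2.imwrite("pics/wrist5.png",s["frame"][:,:,::-1])
for c in ["top","scene"]:
    s=snapshot(c)
    r=regions_of("pan",s)[0]; print(c,r["confidence"],panfit(s,r["region"],[.56,.405],-133,c=="top"))
o=get_obs(); print(o["position"],o["q"])
E
```

```text
clock: 9.0
position: [0.4509, 0.286, 0.1147]
eef_rot: [[0.679, 0.734, 0.0], [0.734, -0.679, 0.0], [0.0, -0.0, -1.0]]
contact_force: [-0.0, -0.4, 1.7]
grip_width: 0.0619
clock: 9.5
position: [0.4504, 0.2857, 0.2155]
eef_rot: [[0.679, 0.734, -0.002], [0.734, -0.679, -0.0], [-0.001, -0.001, -1.0]]
contact_force: [1.0, 0.7, 0.5]
grip_width: 0.0854
clock: 9.8
position: [0.4519, 0.2868, 0.2777]
eef_rot: [[0.679, 0.734, 0.004], [0.734, -0.679, 0.002], [0.005, 0.002, -1.0]]
contact_force: [-0.3, 0.8, -0.4]
grip_width: 0.0854
top 0.73 (array([0.559 , 0.4046]), np.int64(185), (array([0.559 , 0.4045]), np.float64(0.09466576442205686)))
scene 0.65 (array([0.5557, 0.4088]), np.int64(136), (array([0.5552, 0.4092]), np.float64(0.09482416176590482)))
[0.4506 0.2856 0.2735] [-11.0776  11.5157 -32.0982 105.5996   6.6994  64.8551 -88.2926]
```

View pics/wrist5.png

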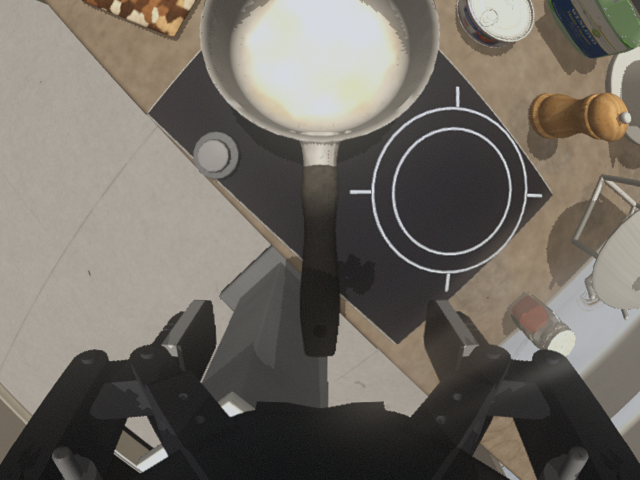

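Pan centre is about (0.5575, 0.4065) against the ring at (0.560, 0.408), so that's good. Next is the lid: knob centre ≈ (0.709, -0.0234, 0.1535), with its normal tilted 30° at azimuth -157°.

```bash
cat > lid.py <<'E'
from h import *
n=np.array([-.4626,-.197,.8644]); n/=np.linalg.norm(n)
knob=np.array([.709,-.0234,.1535])
z=-n; y=np.cross([0,0,1.],n); y/=np.linalg.norm(y); y*=np.sign(y[0])
RL=np.c_[np.cross(y,z),y,z]
E
python3 - <<'E'
from lid import *
print(RL)
o=get_obs()
P=knob-.017*n+.10*n; print(P)
print("trans",plan(P,RL)); 
o=get_obs()
# yaw first then tilt
R1=down(np.degrees(np.arctan2(y[1],y[0])))
print("yaw",plan(P,R1)[1]," then tilt",Ro.from_matrix(R1.T@RL).as_rotvec(degrees=True))
E
```

```text
[[ 0.7953  0.3918  0.4626]
 [ 0.3387 -0.92    0.197 ]
 [ 0.5028  0.     -0.8644]]
[ 0.6706 -0.0398  0.2252]
trans (array([-8.9299, 38.248 ,  4.8187]), array([-6.3786, 29.8314, 23.5947]))
yaw [-0.0148  0.0988 24.1615]  then tilt [-0.     30.1855  0.    ]
```

```bash
python3 -m crank '[[1,-0.9,3.8,0.1,0,0,0],[1,-0.9,3.8,0.1,0,0,0],[1,-0.9,3.8,0.1,0,0,0],[1,-0.9,3.8,0.1,0,0,0],[1,-0.9,3.8,0.1,0,0,0]]'; python3 -m crank '[[1,-0.9,3.8,0.1,0,0,0],[1,-0.9,3.8,0.1,0,0,0],[1,-0.9,3.8,0.1,0,0,0],[1,-0.9,3.8,0.1,0,0,0],[1,-0.9,3.8,0.1,0,0,0]]'; python3 -m crank '[[1,0,0,0,0,0,6],[1,0,0,0,0,0,6],[1,0,0,0,0,0,6],[1,0,0,0,0,0,6],[1,0,0,0,0,7.5,0]]'; python3 -m crank '[[1,0,0,0,0,7.5,0],[1,0,0,0,0,7.5,0],[1,0,0,0,0,7.5,0],[1,0,0,0,0,0,0]]'
python3 - <<'E'
from lid import *
o=get_obs();print(o["q"])
print(plan(knob-.017*n+.10*n,RL))
s=snapshot("wrist"); cv2.imwrite("pics/wrist6.png",s["frame"][:,:,::-1])
r=regions_of("lid_knob",s)
print([(k["confidence"],k["xy"],k["region"].sum()) for k in r[:3]])
print("pred knob",fproj(s,knob),"pred origin", fproj(s,knob-.03*n))
E
```

```text
clock: 10.55
position: [0.5602, 0.1223, 0.2686]
eef_rot: [[0.679, 0.734, -0.001], [0.734, -0.679, -0.0], [-0.001, -0.001, -1.0]]
contact_force: [0.4, 0.2, 0.5]
grip_width: 0.0852
clock: 11.05
position: [0.6691, -0.0396, 0.2633]
eef_rot: [[0.679, 0.734, -0.002], [0.734, -0.679, 0.0], [-0.001, -0.001, -1.0]]
contact_force: [0.7, 1.1, 0.6]
grip_width: 0.0854
clock: 11.55
position: [0.6699, -0.0357, 0.2622]
eef_rot: [[0.912, 0.393, 0.117], [0.39, -0.919, 0.053], [0.129, -0.003, -0.992]]
contact_force: [1.4, 0.7, -0.9]
grip_width: 0.0853
clock: 11.95
position: [0.6656, -0.041, 0.2618]
eef_rot: [[0.798, 0.39, 0.46], [0.338, -0.921, 0.196], [0.5, -0.001, -0.866]]
contact_force: [-0.5, -1.0, -0.4]
grip_width: 0.0856
[ 25.4138  12.4332 -23.452  111.3651 -15.7711  31.0806 -51.7511]
(array([-1.3807,  0.0853,  3.4194]), array([-0.0059,  0.2141, -0.1079]))
[(0.76, [321.9, 225.7], np.int64(40693)), (0.4, [85.3, 300.6], np.int64(24595))]
pred knob [[321.8186 251.7461]] pred origin [[321.6152 240.2599]]
```

View pics/wrist6.png

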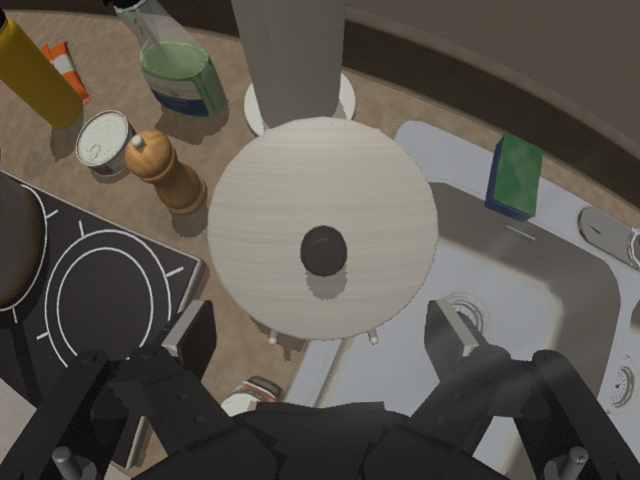

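The knob shows at (324,251) against a predicted (322,252), so my position agrees to about 1 mm. I'll move in along the lid's axis.

```bash
python3 -m crank '[[1,-0.7,0.1,1.7,0,0,0],[1,-0.7,0.1,1.7,0,0,0],[1,0,0,2.5,0,0,0],[1,0,0,2.5,0,0,0],[1,0,0,2,0,0,0]]'; python3 - <<'E'
from lid import *
print(plan(knob-.017*n,RL))
E
```

```text
clock: 12.55
position: [0.7075, -0.0224, 0.166]
eef_rot: [[0.796, 0.396, 0.457], [0.343, -0.918, 0.199], [0.498, -0.001, -0.867]]
contact_force: [-0.2, -0.6, -0.4]
grip_width: 0.0852
(array([-0.5253,  0.1564,  2.8367]), array([-0.2077,  0.2955,  0.2171]))
```

```bash
python3 -m crank '[[1,-0.1,0.1,1.2,0,0,0],[1,0,0,0,0,0,0]]'; python3 - <<'E'
from lid import *
print(plan(knob-.017*n,RL))
s=snapshot("wrist"); cv2.imwrite("pics/wrist7.png",s["frame"][:,:,::-1])
print(fproj(s,knob))
E
```

```text
clock: 12.75
position: [0.7115, -0.0218, 0.1548]
eef_rot: [[0.797, 0.396, 0.456], [0.343, -0.918, 0.199], [0.498, -0.002, -0.867]]
contact_force: [0.5, -0.2, 0.0]
grip_width: 0.0857
(array([-0.3115,  0.0574,  1.6643]), array([-0.2365,  0.3333,  0.1808]))
[[322.59   313.0986]]
```

View pics/wrist7.png

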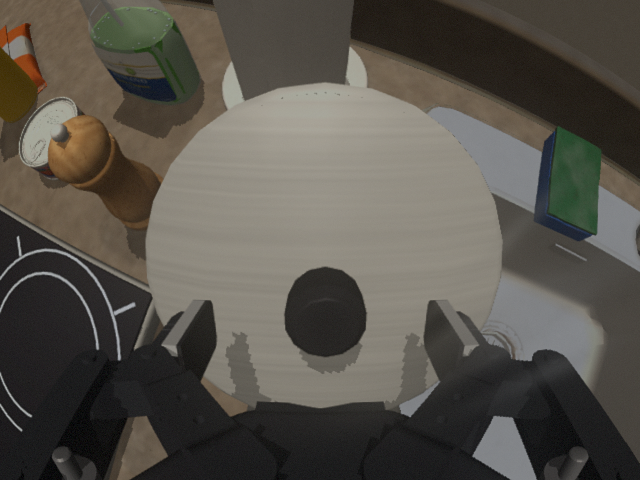

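```bash
python3 -m crank '[[1,-0.15,0.1,0.8,0,0,0],[1,-0.1,0.05,0.8,0,0,0],[1,0,0,0,0,0,0]]'; python3 - <<'E'
from lid import *
print(plan(knob-.017*n,RL), get_obs()["contact_force"])
E
```

```text
clock: 13.1
position: [0.7172, -0.0224, 0.1408]
eef_rot: [[0.796, 0.394, 0.459], [0.341, -0.919, 0.197], [0.499, -0.0, -0.866]]
contact_force: [0.6, 0.7, -0.5]
grip_width: 0.0853
(array([-0.0425, -0.2314,  0.2087]), array([-0.094 ,  0.2239,  0.1163])) [ 0.6469  0.6849 -0.4526]
```

```bash
python3 -m crank '[[0.5,0,0,0.1,0,0,0],[0.3,0,0,0,0,0,0],[0.2,0,0,0,0,0,0],[0.1,0,0,0,0,0,0],[0,0,0,0,0,0,0]]' 40; python3 -m crank '[[0,0,0,0,0,0,0],[0,0,0,0,0,0,0],[0,0,0,0,0,0,0]]'; python3 - <<'E'
from lid import *
s=snapshot("wrist"); cv2.imwrite("pics/wrist8.png",s["frame"][:,:,::-1])
E
```

```text
clock: 13.6
position: [0.7177, -0.0223, 0.1412]
eef_rot: [[0.796, 0.394, 0.46], [0.341, -0.919, 0.197], [0.5, 0.0, -0.866]]
contact_force: [-4.3, -1.9, 6.1]
grip_width: 0.0326
clock: 13.9
position: [0.7177, -0.0223, 0.1412]
eef_rot: [[0.796, 0.394, 0.46], [0.341, -0.919, 0.197], [0.5, 0.0, -0.866]]
contact_force: [-5.1, -1.2, 4.8]
grip_width: 0.0323
```

View pics/wrist8.png

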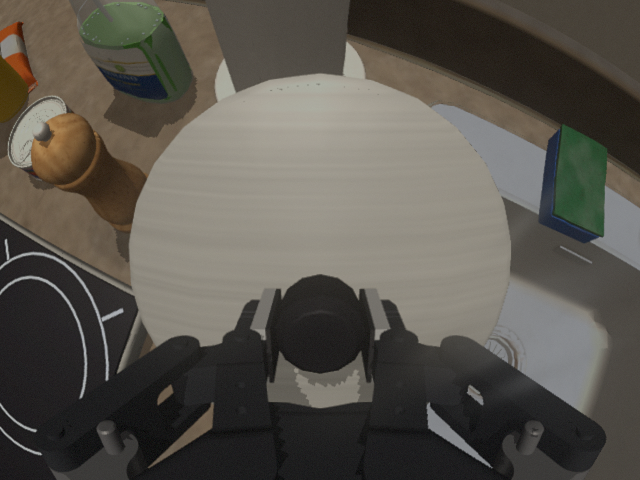

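```bash
python3 -m crank '[[0,0,0,-0.5,0,0,0],[0,0,0,-1,0,0,0],[0,0,0,-1.5,0,0,0],[0,0,0,-1.5,0,0,0],[0,0,0,-1.5,0,0,0]]' 60; python3 -m crank '[[0,0,0,-2,0,0,0],[0,0,0,-2,0,0,0],[0,0,0,-2,0,0,0],[0,0,0,0,0,0,0]]'; python3 - <<'E'
from lid import *
s=snapshot("wrist"); cv2.imwrite("pics/wrist9.png",s["frame"][:,:,::-1])
s=snapshot("scene"); cv2.imwrite("pics/scene9.png",s["frame"][:,:,::-1])
E
```

```text
clock: 14.45
position: [0.6895, -0.0344, 0.1942]
eef_rot: [[0.796, 0.394, 0.46], [0.341, -0.919, 0.197], [0.5, 0.0, -0.866]]
contact_force: [-0.1, 0.3, -3.5]
grip_width: 0.0318
clock: 14.85
position: [0.6626, -0.047, 0.2482]
eef_rot: [[0.794, 0.393, 0.463], [0.341, -0.92, 0.195], [0.503, 0.003, -0.865]]
contact_force: [0.0, 0.2, -2.9]
grip_width: 0.0318
```

View pics/scene9.png

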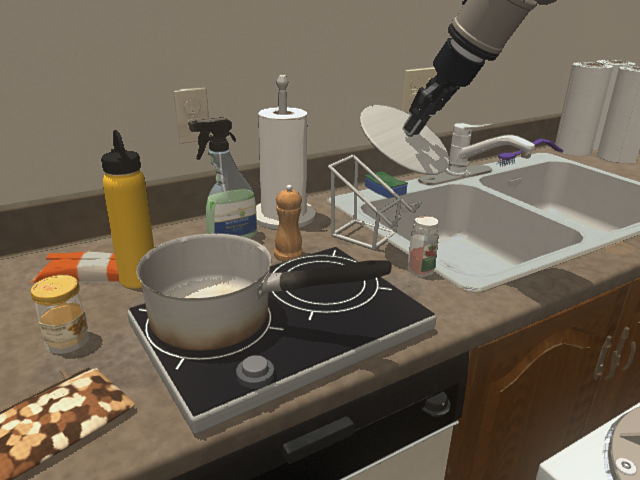

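The lid is off the stand and held. Now I'll level it.

```bash
python3 -m crank '[[0,0,0,-0.5,0,-7.5,0],[0,0,0,-0.5,0,-7.5,0],[0,0,0,-0.5,0,-7.5,0],[0,0,0,-0.5,0,-7.6,0],[0,0,0,0,0,0,0]]'; cat > lidn.py <<'E'
from h import *
def lidplane(cam):
    s=snapshot(cam); r=regions_of("lid",s)[0]; L=pts(s,cv2.erode(r["region"].astype(np.uint8),np.ones((3,3)))>0)
    best=0;rng=np.random.default_rng(0)
    for it in range(500):
        p=L[rng.choice(len(L),3,False)]; n=np.cross(p[1]-p[0],p[2]-p[0]); n/=np.linalg.norm(n)+1e-12; n*=np.sign(n[2]); i=abs((L-p[0])@n)<.004
        if i.sum()>best: best=i.sum(); I=i
    p=L[I].mean(0); n=np.linalg.svd(L[I]-p,full_matrices=False)[2][2]; n*=np.sign(n[2])
    B=np.cross(n,[1,0,0.]);B/=np.linalg.norm(B);C=np.cross(n,B); hh=(L-p)@n; D=np.c_[(L-p)@B,(L-p)@C][abs(hh)<.02].astype(np.float32)
    (cx,cy),rr=cv2.minEnclosingCircle(D)
    print(cam,r["confidence"],"n",n,"tilt",np.degrees(np.arccos(n[2])),best,len(L),"centre",p+B*cx+C*cy,rr)
    return s,n
E
python3 - <<'E'
from lidn import *
for c in ["top","scene"]:
    s,_=lidplane(c); cv2.imwrite(f"pics/{c}10.png",s["frame"][:,:,::-1])
s=snapshot("wrist"); cv2.imwrite("pics/wrist10.png",s["frame"][:,:,::-1])
o=get_obs(); print(o["position"],o["eef_rot"],o["q"])
E
```

```text
clock: 15.45
position: [0.6584, -0.0453, 0.2623]
eef_rot: [[0.917, 0.398, -0.006], [0.398, -0.917, -0.001], [-0.006, -0.001, -1.0]]
contact_force: [0.6, 1.4, -3.4]
grip_width: 0.032
top 0.94 n [-0.0079  0.0216  0.9997] tilt 1.3170595531782516 3120 3843 centre [ 0.6574 -0.0441  0.2496] 0.09592559933662415
scene 0.81 n [-0.0334  0.0358  0.9988] tilt 2.8073628521178318 1958 2223 centre [ 0.6473 -0.0371  0.2487] 0.09369482845067978
[ 0.6561 -0.0491  0.2628] [[ 0.9194  0.3934 -0.001 ]
 [ 0.3934 -0.9194 -0.0003]
 [-0.001  -0.0001 -1.    ]] [  9.9821  22.2405 -15.1035  91.3821   6.1508  67.2484 -73.2707]
```

View pics/scene10.png

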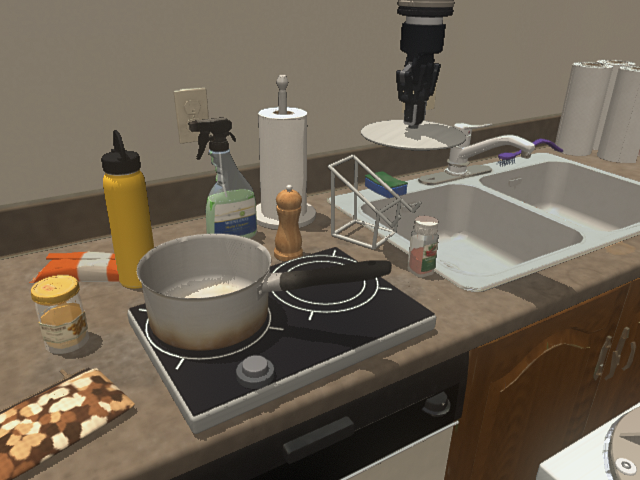

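View pics/wrist10.png

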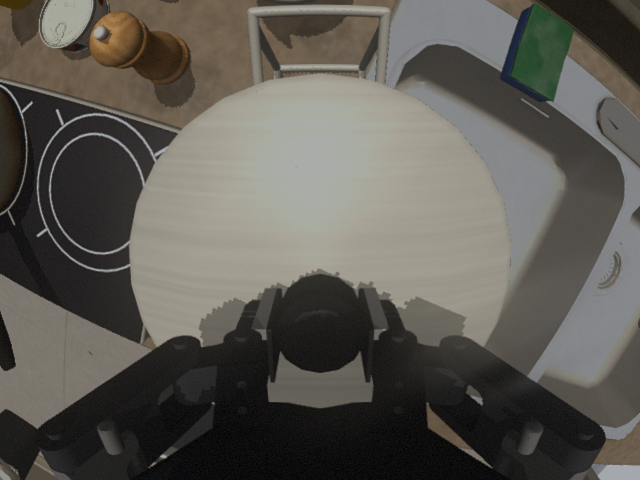

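The lid hangs nearly level, tilted about 1–3°, and centred under the TCP. I'll carry it over the pan.

```bash
python3 -m crank '[[0,0.4,-2,0,0,0,0],[0,0.7,-3.5,0,0,0,0],[0,0.7,-3.8,0,0,0,0],[0,0.7,-3.8,0,0,0,0],[0,0.7,-3.8,0,0,0,0]]'; python3 -m crank '[[0,0.7,-3.8,0,0,0,0],[0,0.7,-3.8,0,0,0,0],[0,0.7,-3.8,0,0,0,0],[0,0.7,-3.8,0,0,0,0],[0,0.7,-3.8,0,0,0,0]]';python3 -m crank '[[0,0.7,-3.8,0,0,0,0],[0,0.7,-3,0,0,0,0],[0,0.5,-2,0,0,0,0],[0,0.2,-1,0,0,0,0],[0,0,0,0,0,0,0]]'; python3 - <<'E'
from lidn import *
from pan import panfit
for c in ["top","scene"]:
    s,_=lidplane(c); cv2.imwrite(f"pics/{c}11.png",s["frame"][:,:,::-1])
    for r in regions_of("pan",s)[:1]: print(r["confidence"],panfit(s,r["region"],[.557,.4067],-133,c=="top"))
o=get_obs(); print(o["position"],o["eef_rot"],o["q"])
print(plan([.557,.4067,.2],o["eef_rot"]))
E
```

```text
clock: 16.2
position: [0.6187, 0.12, 0.2636]
eef_rot: [[0.92, 0.393, -0.0], [0.393, -0.92, -0.0], [-0.0, 0.0, -1.0]]
contact_force: [1.1, -0.1, -3.6]
grip_width: 0.0316
clock: 16.7
position: [0.5763, 0.3083, 0.2635]
eef_rot: [[0.92, 0.393, -0.0], [0.393, -0.92, 0.0], [-0.0, -0.0, -1.0]]
contact_force: [1.0, -0.1, -2.8]
grip_width: 0.0318
clock: 17.2
position: [0.5572, 0.4066, 0.2631]
eef_rot: [[0.919, 0.395, -0.002], [0.395, -0.919, -0.0], [-0.002, -0.0, -1.0]]
contact_force: [1.1, -1.1, -3.1]
grip_width: 0.0316
top 0.67 n [ 0.0598 -0.0619  0.9963] tilt 4.934848387350258 1465 1683 centre [0.5851 0.3771 0.2505] 0.08554500341415405
0.88 (array([0.5553, 0.4037]), np.int64(55), (array([0.56  , 0.3853]), np.float64(0.076697926316286)))
scene 0.93 n [-0.0368  0.025   0.999 ] tilt 2.5505372596042375 5082 5962 centre [0.5534 0.4066 0.2502] 0.09510641545057297
0.92 (array([0.5576, 0.4074]), np.int64(136), (array([0.5576, 0.4074]), np.float64(0.09448776265454266)))
[0.5581 0.405  0.2634] [[ 0.9197  0.3927 -0.0012]
 [ 0.3927 -0.9197 -0.0009]
 [-0.0015  0.0004 -1.    ]] [ -24.6993   26.2245  -23.4666   86.4384   10.8038   69.6698 -116.6622]
(array([-0.0301, -0.2015,  6.3372]), array([0., 0., 0.]))
```

View pics/scene11.png

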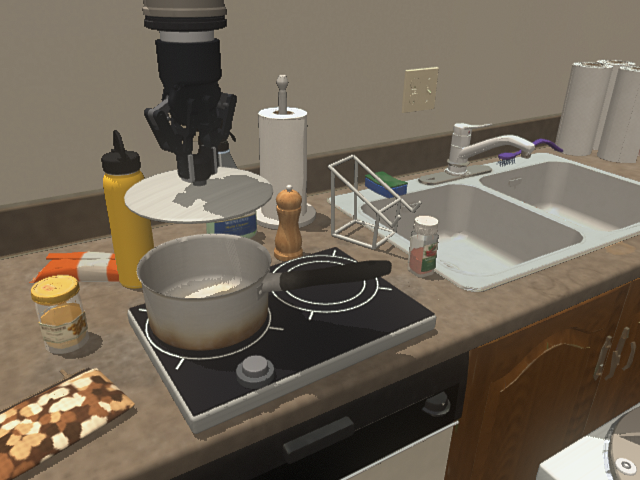

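View pics/top11.png

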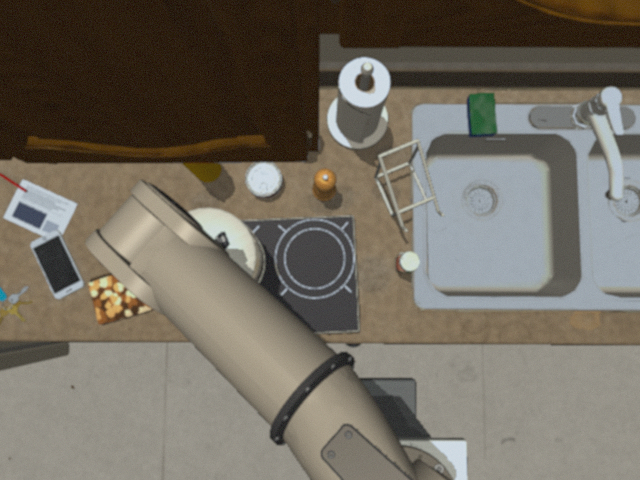

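```bash
cat > lidfit.py <<'E'
from h import *
from scipy.optimize import least_squares
from scipy.spatial import cKDTree
def lidfit(s,c0,tiltfree=True,r=.098):
    m=regions_of("lid",s)[0]["region"].astype(np.uint8)
    ct=max(cv2.findContours(m,cv2.RETR_EXTERNAL,cv2.CHAIN_APPROX_NONE)[0],key=len)[:,0].astype(float)
    th=np.linspace(0,2*np.pi,720)
    def model(q):
        n=np.array([q[3],q[4],1.]);n/=np.linalg.norm(n);a=np.cross([0,1,0],n);a/=np.linalg.norm(a);b=np.cross(n,a)
        return proj(s,q[:3]+r*(np.cos(th)[:,None]*a+np.sin(th)[:,None]*b))
    def f(p):
        q=np.r_[p,0,0] if len(p)==3 else p
        d,_=cKDTree(model(q)).query(ct); return d
    q=np.array(list(c0)+([0,0] if tiltfree else []),float)
    sol=least_squares(f,q,loss="cauchy",f_scale=.7,x_scale=[.005]*3+[.02]*(len(q)-3),diff_step=1e-4)
    return sol.x,np.median(f(sol.x)),model(np.r_[sol.x,0,0][:5])
E
python3 - <<'E'
from lidfit import *
s=snapshot("scene")
for tf in (True,False):
    q,e,mo=lidfit(s,[.5575,.4066,.249],tf); print(q,"med px",e)
    im=s["frame"][:,:,::-1].copy()
    for p in mo: cv2.circle(im,tuple(int(round(x)) for x in p),0,(0,255,0),-1)
    cv2.imwrite(f"pics/lf{int(tf)}.png",cv2.resize(im[130:300,90:310],None,fx=3.5,fy=3.5,interpolation=cv2.INTER_NEAREST))
E
```

```text
[ 0.5686  0.4025  0.2378 -0.0124  0.0063] med px 0.46082956871277586
[0.5613 0.4047 0.2404] med px 0.6569152372138027
```

View pics/lf1.png

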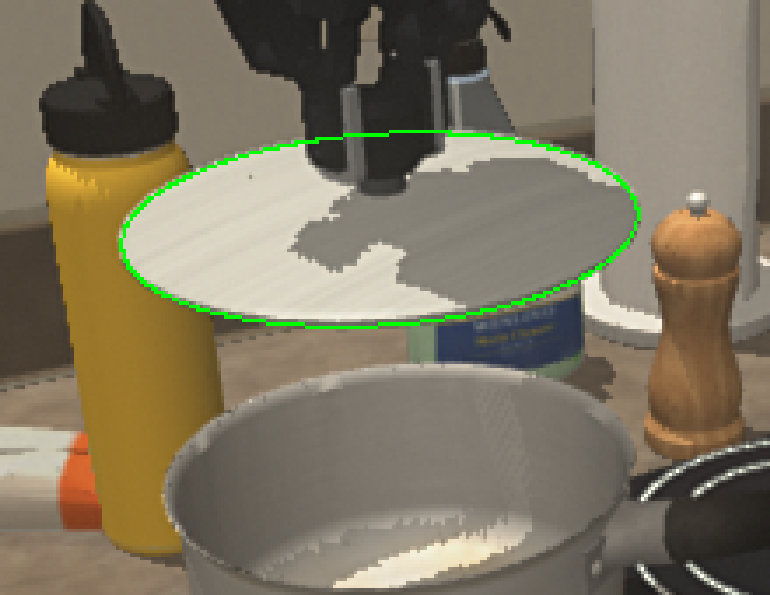

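```bash
python3 -m crank '[[0,0,0,1.5,0,0,0],[0,0,0,2,0,0,0],[0,0,0,2.5,0,0,0],[0,0,0,2,0,0,0],[0,0,0,1,0,0,0]]';  python3 -m crank '[[0,0,0,0,0,0,0]]'; python3 - <<'E'
from lidfit import *
s=snapshot("scene")
q,e,mo=lidfit(s,[.5575,.4066,.15],True); print(q,"med px",e)
q,e,mo=lidfit(s,[.5575,.4066,.15],False); print(q,"med px",e)
im=s["frame"][:,:,::-1]
cv2.imwrite(f"pics/scene12.png",cv2.resize(im[130:340,90:330],None,fx=2.8,fy=2.8,interpolation=cv2.INTER_NEAREST))
s=snapshot("wrist"); cv2.imwrite("pics/wrist12.png",s["frame"][:,:,::-1])
print(get_obs()["position"])
E
```

```text
clock: 18.15
position: [0.5564, 0.4055, 0.1702]
eef_rot: [[0.919, 0.394, -0.004], [0.394, -0.919, -0.003], [-0.005, 0.001, -1.0]]
contact_force: [0.5, 0.7, -3.0]
grip_width: 0.0321
clock: 18.25
position: [0.5566, 0.4057, 0.1712]
eef_rot: [[0.919, 0.394, -0.004], [0.394, -0.919, -0.002], [-0.004, 0.001, -1.0]]
contact_force: [-0.1, -0.5, -2.6]
grip_width: 0.0318
[ 0.5604  0.4054  0.1482 -0.0088  0.0075] med px 0.4337794964904023
[0.5553 0.407  0.1508] med px 0.5596847827205567
[0.5577 0.4067 0.1744]
```

View pics/scene12.png

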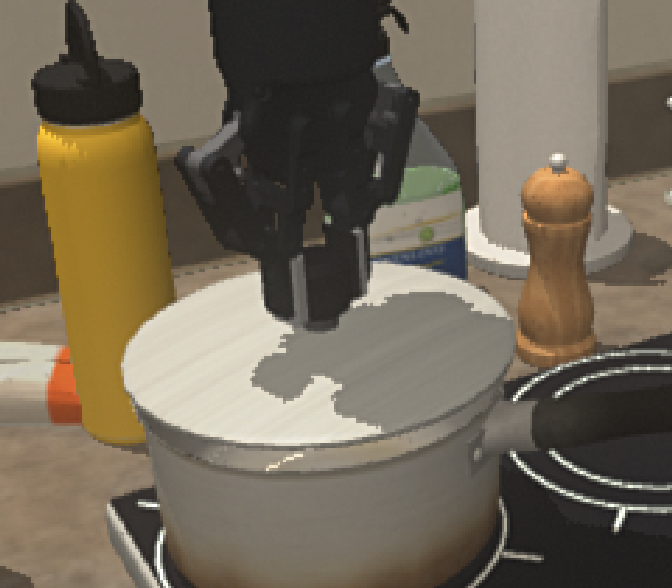

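View pics/wrist12.png

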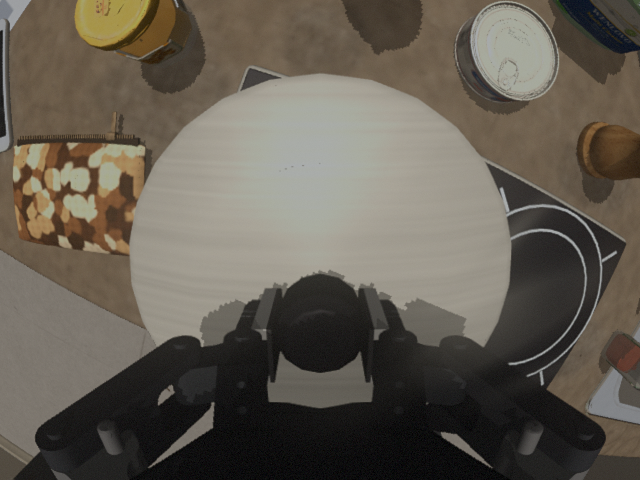

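The lid hovers level and centred, about 15 mm above closed. I'll lower it slowly and watch the force.

```bash
python3 -m crank '[[0,0,0,0.3,0,0,0],[0,0,0,0.3,0,0,0],[0,0,0,0.3,0,0,0],[0,0,0,0.2,0,0,0],[0,0,0,0,0,0,0]]'; python3 -m crank '[[0,0,0,0.2,0,0,0],[0,0,0,0,0,0,0]]'
```

```text
clock: 18.95
position: [0.5571, 0.4062, 0.1618]
eef_rot: [[0.919, 0.394, -0.002], [0.394, -0.919, -0.001], [-0.002, 0.0, -1.0]]
contact_force: [-0.2, -0.5, -2.7]
grip_width: 0.0319
clock: 19.15
position: [0.5572, 0.4062, 0.16]
eef_rot: [[0.919, 0.394, -0.002], [0.394, -0.919, -0.001], [-0.002, 0.0, -1.0]]
contact_force: [-0.6, -0.0, -1.9]
grip_width: 0.0319
```

```bash
python3 -m crank '[[0,0,0,0.15,0,0,0],[0,0,0,0,0,0,0]]'; python3 -m crank '[[0,0,0,0.1,0,0,0],[0,0,0,0,0,0,0]]';python3 -m crank '[[0,0,0,0.1,0,0,0],[0,0,0,0,0,0,0]]'
```

```text
clock: 19.35
position: [0.5572, 0.4063, 0.1586]
eef_rot: [[0.919, 0.394, -0.002], [0.394, -0.919, -0.001], [-0.002, 0.0, -1.0]]
contact_force: [-0.2, 0.2, -3.6]
grip_width: 0.0318
clock: 19.55
position: [0.5572, 0.4063, 0.1576]
eef_rot: [[0.919, 0.394, -0.002], [0.394, -0.919, -0.001], [-0.002, -0.0, -1.0]]
contact_force: [0.6, 0.1, -2.9]
grip_width: 0.0319
clock: 19.75
position: [0.5573, 0.4064, 0.1571]
eef_rot: [[0.919, 0.394, -0.001], [0.394, -0.919, -0.0], [-0.001, -0.0, -1.0]]
contact_force: [-1.6, -1.4, 0.9]
grip_width: 0.0322
```

Contact comes at z = 0.157, which is the closed height; a step caught on the rim would have stopped it 8 mm higher. I'll take one look before releasing.

```bash
python3 -m crank '[[0,0,0,0.04,0,0,0],[0,0,0,0,0,0,0]]'; python3 - <<'E'
from lidfit import *
s=snapshot("scene")
q,e,mo=lidfit(s,[.5575,.4066,.135],True); print(q,"med px",e)
im=s["frame"][:,:,::-1]
cv2.imwrite(f"pics/scene13.png",cv2.resize(im[130:340,90:330],None,fx=2.8,fy=2.8,interpolation=cv2.INTER_NEAREST))
E
```

```text
clock: 19.95
position: [0.5574, 0.4064, 0.157]
eef_rot: [[0.919, 0.394, -0.001], [0.394, -0.919, -0.0], [-0.001, -0.0, -1.0]]
contact_force: [-2.5, -3.4, 6.8]
grip_width: 0.032
[ 0.5675  0.4041  0.1304 -0.0135  0.0058] med px 0.41421578502985734
```

View pics/scene13.png

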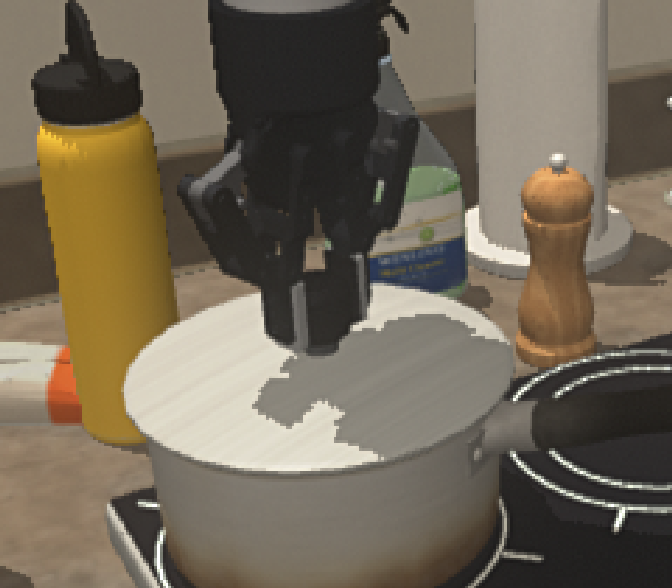

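The lid is seated flush on the rim. I'll release it gradually.

```bash
python3 -m crank '[[0.38,0,0,-0.05,0,0,0],[0.45,0,0,0,0,0,0],[0.6,0,0,0,0,0,0],[0.8,0,0,0,0,0,0],[1,0,0,0,0,0,0]]' 20; python3 -m crank '[[1,0,0,0,0,0,0],[1,0,0,0,0,0,0],[1,0,0,-1,0,0,0],[1,0,0,-2,0,0,0],[1,0,0,-3,0,0,0]]'; python3 -m crank '[[1,0,0,-3,0,0,0],[1,0,0,-3,0,0,0],[1,0,0,0,0,0,0]]'; python3 - <<'E'
from lidfit import *
from pan import panfit
s=snapshot("scene")
q,e,mo=lidfit(s,[.5575,.4066,.135],True); print(q,"med px",e)
q,e,mo=lidfit(s,[.5575,.4066,.135],False); print(q,"med px",e)
im=s["frame"][:,:,::-1]
cv2.imwrite(f"pics/scene14.png",cv2.resize(im[130:340,90:330],None,fx=2.8,fy=2.8,interpolation=cv2.INTER_NEAREST))
for r in regions_of("off_key_top",s)[:1]:
    P=pts(s,r["region"]);T=P[P[:,2]>.053];print("key",r["confidence"],T.mean(0),(T.max(0)+T.min(0))/2)
s=snapshot("wrist"); cv2.imwrite("pics/wrist14.png",s["frame"][:,:,::-1])
o=get_obs();print(o["position"],o["q"],fproj(s,[.4095,.3995,.057]))
E
```

```text
clock: 20.55
position: [0.5573, 0.4063, 0.1568]
eef_rot: [[0.919, 0.394, -0.002], [0.394, -0.919, -0.001], [-0.002, -0.0, -1.0]]
contact_force: [0.1, 0.6, 0.8]
grip_width: 0.0776
clock: 21.05
position: [0.5568, 0.4059, 0.2168]
eef_rot: [[0.919, 0.394, -0.003], [0.394, -0.919, -0.002], [-0.004, 0.0, -1.0]]
contact_force: [1.2, 0.2, 0.4]
grip_width: 0.085
clock: 21.35
position: [0.5586, 0.4077, 0.2824]
eef_rot: [[0.919, 0.394, 0.004], [0.394, -0.919, 0.004], [0.005, -0.002, -1.0]]
contact_force: [0.5, -0.1, 0.1]
grip_width: 0.0856
[ 0.5718  0.4027  0.1282 -0.0176  0.003 ] med px 0.4331050472822314
[0.5626 0.405  0.1333] med px 0.5577448648794401
key 0.61 [0.4086 0.4011 0.0555] [0.41   0.4005 0.0555]
[0.5571 0.406  0.276 ] [ -24.7457   25.784   -23.588    85.5279   10.5491   71.0692 -116.4726] [[273.7746 328.8121]]
```

View pics/scene14.png

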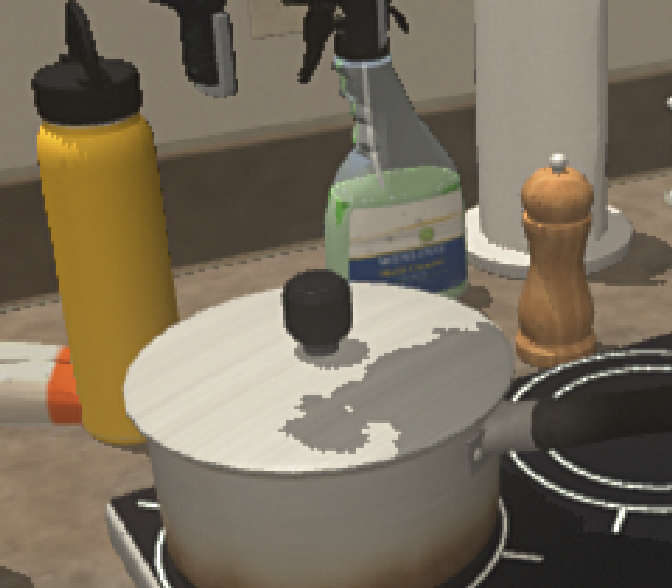

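View pics/wrist14.png

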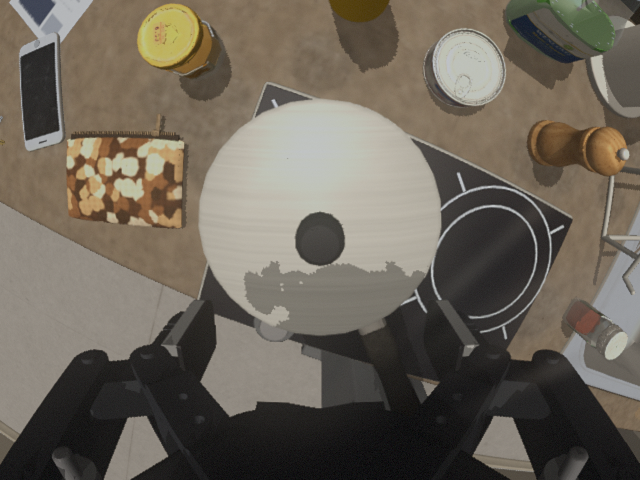

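The lid lies closed and is released. For the key press I need to check clearance between the gripper or camera and the lid.

```bash
python3 - <<'E'
from h import *
s=snapshot("wrist"); o=get_obs(); c=-s["R"].T@s["t"]
print("cam in tool",o["eef_rot"].T@(c-o["position"]))
a=np.radians(12); z=np.array([np.sin(a),0,-np.cos(a)]); y=np.array([0,-1,0.]); RK=np.c_[np.cross(y,z),y,z]; print(RK)
R1=down(-90)
print("yaw",plan(o["position"],R1)[1],"tilt",Ro.from_matrix(R1.T@RK).as_rotvec(degrees=True))
print(plan([.405,.4003,.276],R1), plan([.405,.4003,.15],R1,np.array([.405,.4003,.276]),R1))
E
```

```text
cam in tool [ 0.0705 -0.0007 -0.143 ]
[[ 0.9781  0.      0.2079]
 [ 0.     -1.      0.    ]
 [ 0.2079  0.     -0.9781]]
yaw [ 0.0577  0.177  23.223 ] tilt [-0. 12.  0.]
(array([-14.2088,  -5.4714,   0.0326]), array([ 0.0577,  0.177 , 23.223 ])) (array([ 0. ,  0. , 12.6]), array([0., 0., 0.]))
```

```bash
python3 -m crank '[[0.5,-2.8,-1.1,0,0,0,0],[0,-2.8,-1.1,0,0,0,0],[0,-2.8,-1.1,0,0,0,0],[0,-2.8,-1.1,0,0,0,0],[0,-2.9,-1.1,0,0,0,0]]'; python3 -m crank '[[0,0,0,0,0,0,5.8],[0,0,0,0,0,0,5.8],[0,0,0,0,0,0,5.8],[0,0,0,0,0,0,5.8],[0,0,0,0,0,0,0]]'; python3 -m crank '[[0,0,0,0,0,6,0],[0,0,0,0,0,6,0],[0,0,0,0,0,0,0]]'; cat > key.py <<'E'
from h import *
a=np.radians(12); z=np.array([np.sin(a),0,-np.cos(a)]); y=np.array([0,-1,0.]); RK=np.c_[np.cross(y,z),y,z]
o=get_obs(); print(o["position"],o["q"],o["contact_force"])
for h in (.11,.065,.057): print(h,plan([.406,.4003,h],RK))
E
python3 key.py; python3 - <<'E'
from h import *
s=snapshot("wrist"); cv2.imwrite("pics/wrist15.png",s["frame"][:,:,::-1]); print(fproj(s,[.4095,.4003,.057]))
E
```

```text
clock: 22.15
position: [0.4049, 0.401, 0.2764]
eef_rot: [[0.919, 0.394, -0.002], [0.394, -0.919, -0.001], [-0.003, 0.0, -1.0]]
contact_force: [-0.9, 0.5, -0.7]
grip_width: 0.0123
clock: 22.65
position: [0.406, 0.4011, 0.2765]
eef_rot: [[1.0, -0.001, -0.002], [-0.001, -1.0, -0.001], [-0.002, 0.001, -1.0]]
contact_force: [0.0, 0.0, -0.5]
grip_width: -0.0
clock: 22.95
position: [0.4034, 0.4024, 0.2769]
eef_rot: [[0.978, 0.012, 0.209], [0.012, -1.0, 0.0], [0.209, 0.002, -0.978]]
contact_force: [-1.0, 0.0, -0.1]
grip_width: -0.0004
[0.4034 0.4024 0.2769] [ -39.7665    9.2156  -19.7545  107.8966   15.8756   58.1153 -156.2022] [-1.0279  0.0267 -0.0513]
0.11 (array([-3.2346,  0.1748, 16.3757]), array([-0.0127, -0.0665,  0.7126]))
0.065 (array([-4.1752,  0.1641, 20.7763]), array([-0.0127, -0.0665,  0.7126]))
0.057 (array([-4.3425,  0.1622, 21.5586]), array([-0.0127, -0.0665,  0.7126]))
[[321.8391 246.1948]]
```

View pics/wrist15.png

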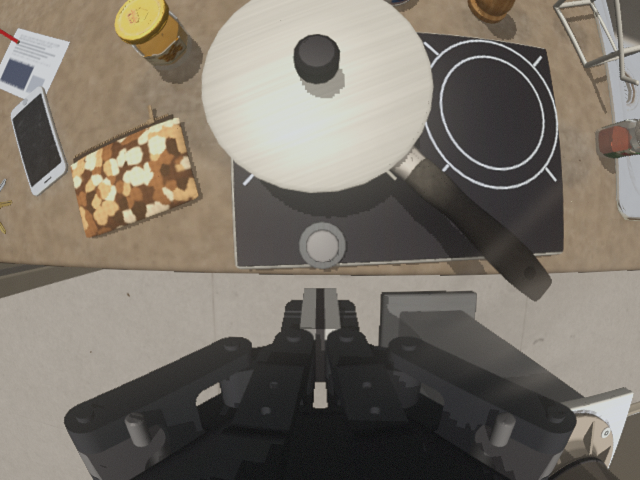

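q7 is at -156.2°, right at its -156.5° limit. I'll turn the yaw back immediately; the 12° tilt still gives enough clearance.

```bash
python3 -m crank '[[0,0,0,0,0,0,-8],[0,0,0,0,0,0,-8],[0,0,0,0,0,0,-8],[0,0,0,0,0,0,0]]'; python3 key.py
```

```text
clock: 23.4
position: [0.4069, 0.4008, 0.2768]
eef_rot: [[0.893, 0.4, 0.205], [0.409, -0.913, -0.001], [0.186, 0.085, -0.979]]
contact_force: [0.9, 1.0, -0.8]
grip_width: -0.0
[0.4069 0.4008 0.2768] [ -37.1492    9.6508  -22.1638  107.4827   16.1898   58.45   -132.6078] [ 0.9395  0.9552 -0.8405]
0.11 (array([-3.2127, -1.4016, 16.308 ]), array([ 0.0277,  0.2059, 24.1318]))
0.065 (array([-4.0507, -1.7829, 20.7128]), array([ 0.0277,  0.2059, 24.1318]))
0.057 (array([-4.1997, -1.8507, 21.4959]), array([ 0.0277,  0.2059, 24.1318]))
```

```bash
python3 -m crank '[[0,-0.64,-0.28,3.2,0,0,0],[0,-0.64,-0.28,3.2,0,0,0],[0,-0.64,-0.28,3.2,0,0,0],[0,-0.64,-0.28,3.2,0,0,0],[0,-0.64,-0.28,3.2,0,0,0]]'; python3 -m crank '[[0,0,0,0,0,0,0]]'; python3 key.py; python3 - <<'E'
from h import *
s=snapshot("wrist"); cv2.imwrite("pics/wrist16.png",s["frame"][:,:,::-1]); print(fproj(s,[.4095,.4003,.057]))
s=snapshot("scene"); cv2.imwrite("pics/scene16.png",s["frame"][:,:,::-1])
E
```

```text
clock: 23.9
position: [0.4056, 0.4005, 0.1119]
eef_rot: [[0.896, 0.393, 0.205], [0.402, -0.916, -0.001], [0.188, 0.083, -0.979]]
contact_force: [0.5, 0.6, -0.0]
grip_width: 0.0
clock: 24.0
position: [0.4041, 0.3987, 0.1094]
eef_rot: [[0.897, 0.394, 0.202], [0.404, -0.915, -0.006], [0.182, 0.087, -0.979]]
contact_force: [1.2, -0.3, -0.4]
grip_width: -0.0004
[0.4041 0.3987 0.1094] [ -40.7444   20.7247  -19.4876  117.0334   26.528    40.5339 -144.8326] [ 1.2121 -0.2586 -0.4116]
0.11 (array([ 0.249 , -0.0617, -0.0194]), array([ 0.2511,  0.4352, 23.818 ]))
0.065 (array([-0.5705, -0.4514,  4.3882]), array([ 0.2511,  0.4352, 23.818 ]))
0.057 (array([-0.7162, -0.5207,  5.1718]), array([ 0.2511,  0.4352, 23.818 ]))
[[314.2161 270.9711]]
```

View pics/scene16.png

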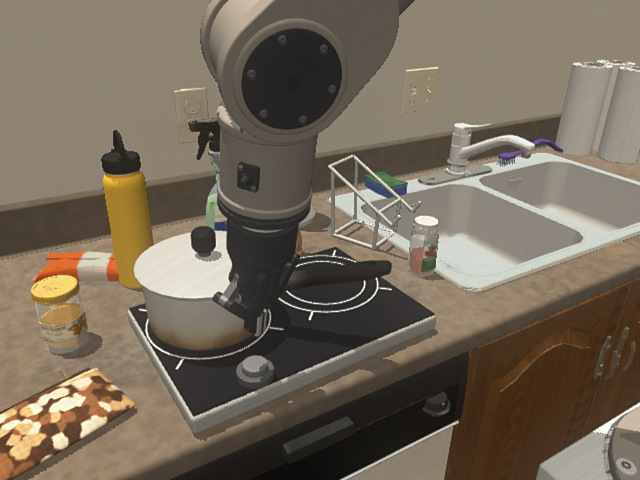

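View pics/wrist16.png

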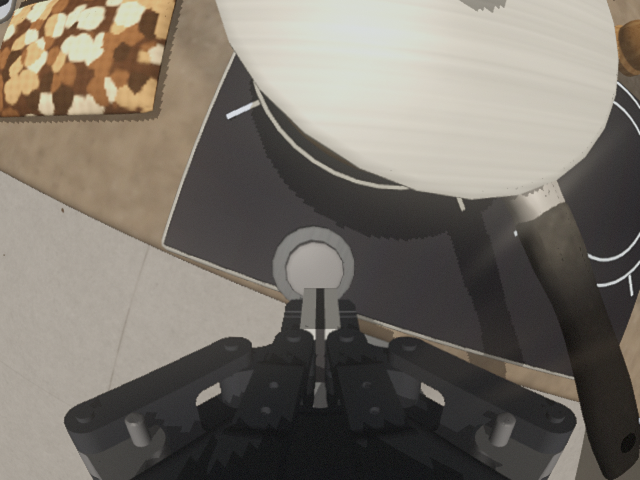

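The key shows at (315,268) against a predicted (314,271), and the tool is above it with the lid clear. I'll take a little more q7 margin and then descend.

```bash
python3 -m crank '[[0,0,0,0,0,0,-6],[0,-0.15,-0.1,1.1,0,0,0],[0,-0.15,-0.1,1.1,0,0,0],[0,-0.15,-0.1,1.1,0,0,0],[0,0,0,0,0,0,0]]'; python3 key.py
```

```text
clock: 24.6
position: [0.4061, 0.4005, 0.0782]
eef_rot: [[0.848, 0.488, 0.205], [0.499, -0.866, -0.002], [0.176, 0.104, -0.979]]
contact_force: [0.5, 0.4, -0.2]
grip_width: 0.0002
[0.4061 0.4005 0.0782] [ -41.1166   23.5941  -19.1901  117.9809   30.1241   37.2526 -142.2762] [ 0.5061  0.3634 -0.1758]
0.11 (array([ 0.5426,  0.3479, -3.1149]), array([ 0.0927,  0.2094, 29.9592]))
0.065 (array([-0.2508, -0.122 ,  1.2896]), array([ 0.0927,  0.2094, 29.9592]))
0.057 (array([-0.3919, -0.2056,  2.0727]), array([ 0.0927,  0.2094, 29.9592]))
```

```bash
python3 -m crank '[[0,-0.1,-0.06,0.6,0,0,0],[0,-0.1,-0.06,0.6,0,0,0],[0,-0.1,-0.06,0.5,0,0,0],[0,0,0,0,0,0,0]]'; python3 -m crank '[[0,-0.05,-0.03,0.3,0,0,0],[0,0,0,0,0,0,0]]'
```

```text
clock: 25.0
position: [0.4063, 0.4011, 0.0618]
eef_rot: [[0.847, 0.49, 0.206], [0.501, -0.866, -0.001], [0.178, 0.104, -0.979]]
contact_force: [-0.1, -0.9, 0.3]
grip_width: -0.0
clock: 25.2
position: [0.4067, 0.4014, 0.0593]
eef_rot: [[0.847, 0.49, 0.206], [0.5, -0.866, -0.001], [0.178, 0.104, -0.978]]
contact_force: [-0.2, -0.8, 0.3]
grip_width: -0.0002
```

```bash
python3 -m crank '[[0,-0.05,-0.03,0.3,0,0,0],[0,-0.05,-0.03,0.3,0,0,0],[0,0,0,0,0,0,0]]'; python3 -m crank '[[0,-0.02,-0.01,0.15,0,0,0],[0,0,0,0,0,0,0]]'
```

```text
clock: 25.5
position: [0.4068, 0.4015, 0.0532]
eef_rot: [[0.847, 0.49, 0.206], [0.501, -0.866, -0.0], [0.178, 0.104, -0.978]]
contact_force: [-1.4, 0.9, 3.6]
grip_width: 0.0001
clock: 25.7
position: [0.4069, 0.4016, 0.0522]
eef_rot: [[0.847, 0.49, 0.207], [0.5, -0.866, -0.0], [0.179, 0.104, -0.978]]
contact_force: [-3.4, -2.2, 11.2]
grip_width: -0.0003
```

```bash
python3 -m crank '[[0,-0.02,-0.01,0.1,0,0,0],[0,0,0,0,0,0,0]]'; python3 - <<'E'
from h import *
s=snapshot("scene"); im=s["frame"][:,:,::-1]; cv2.imwrite("pics/scene17.png",cv2.resize(im[230:420,120:380],None,fx=3,fy=3))
E
```

```text
clock: 25.9
position: [0.4069, 0.4018, 0.0518]
eef_rot: [[0.847, 0.49, 0.207], [0.5, -0.866, -0.0], [0.179, 0.104, -0.978]]
contact_force: [-6.1, -5.9, 21.8]
grip_width: 0.0
```

View pics/scene17.png

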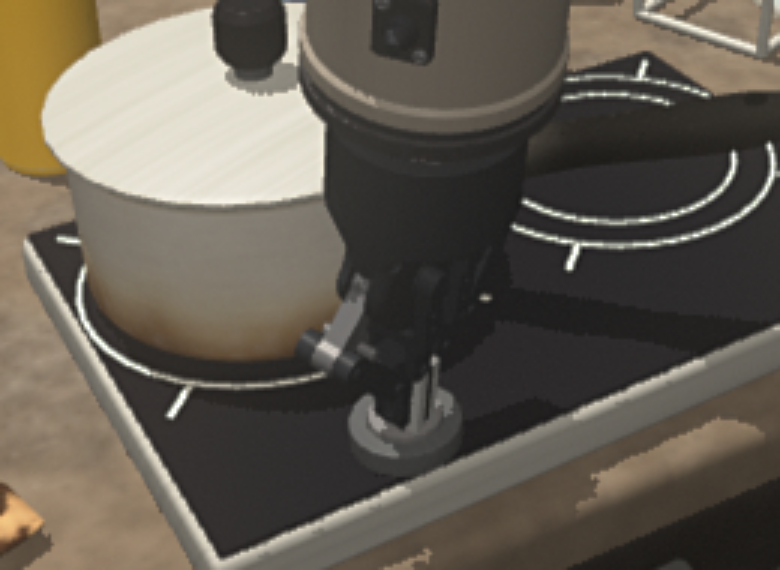

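The key is down flush with its housing and bottomed out at 22 N. I'll retreat straight up.

```bash
python3 -m crank '[[0,0.09,0.05,-0.5,0,0,0],[0,0.18,0.1,-1,0,0,0],[0,0.36,0.2,-2,0,0,0],[0,0.4,0.2,-2.5,0,0,0],[0,0.4,0.2,-2.5,0,0,0]]'; python3 -m crank '[[0,0.4,0.2,-2.5,0,0,0],[0,0.4,0.2,-2.5,0,0,0],[0,0.4,0.2,-2.5,0,0,0],[0,-1.5,0,-2,0,0,0],[0,-1.5,0,-2,0,0,0]]'; python3 -m crank '[[0,-2,0,-2,0,0,0],[0,0,0,0,0,0,0],[0,0,0,0,0,0,0]]'; python3 - <<'E'
from lidfit import *
from pan import panfit
print(get_obs()["q"],get_obs()["contact_force"])
s=snapshot("scene"); cv2.imwrite("pics/scene18.png",s["frame"][:,:,::-1])
print(lidfit(s,[.5575,.4066,.135],False)[:2])
for n in ["off_key_top","mill","spice_jar"]:
    r=regions_of(n,s)[0]; P=pts(s,r["region"]); print(n,r["confidence"],np.median(P,0),np.percentile(P,95,axis=0))
s=snapshot("top"); cv2.imwrite("pics/top18.png",s["frame"][:,:,::-1])
for n in ["mill","spice_jar"]:
    r=regions_of(n,s)[0]; P=pts(s,r["region"]); print(n,r["confidence"],np.median(P,0),np.percentile(P,95,axis=0))
E
```

```text
clock: 26.45
position: [0.4049, 0.4018, 0.1385]
eef_rot: [[0.847, 0.49, 0.206], [0.501, -0.866, -0.001], [0.178, 0.104, -0.979]]
contact_force: [0.4, 0.4, 0.1]
grip_width: -0.0004
clock: 26.95
position: [0.3686, 0.3876, 0.2484]
eef_rot: [[0.847, 0.489, 0.206], [0.5, -0.866, -0.0], [0.178, 0.103, -0.978]]
contact_force: [0.1, -0.1, 0.6]
grip_width: 0.0005
clock: 27.25
position: [0.3481, 0.3779, 0.264]
eef_rot: [[0.847, 0.49, 0.207], [0.5, -0.866, 0.0], [0.18, 0.104, -0.978]]
contact_force: [-0.1, -0.3, 0.1]
grip_width: 0.0003
[ -37.1996    4.9848  -25.5572  114.4793   15.3702   56.3727 -130.5628] [-0.1155 -0.278   0.0767]
(array([0.5521, 0.4088, 0.1391]), np.float64(0.4491147912725854))
off_key_top 0.78 [0.4055 0.4017 0.0552] [0.4218 0.4147 0.0567]
mill 0.75 [0.722  0.192  0.0294] [0.7452 0.2029 0.0574]
spice_jar 0.85 [0.5462 0.0001 0.0596] [0.5746 0.0081 0.1075]
mill 0.88 [0.7272 0.1743 0.1285] [0.7527 0.1963 0.1406]
spice_jar 0.94 [ 0.5566 -0.0078  0.1058] [0.5748 0.0071 0.1109]
```

View pics/scene18.png

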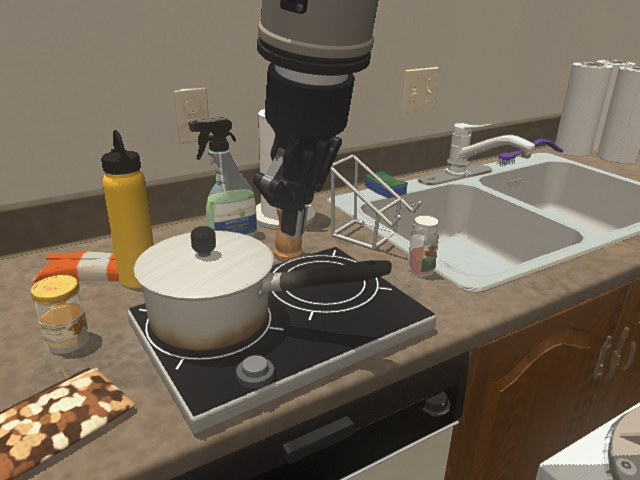

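View pics/top18.png

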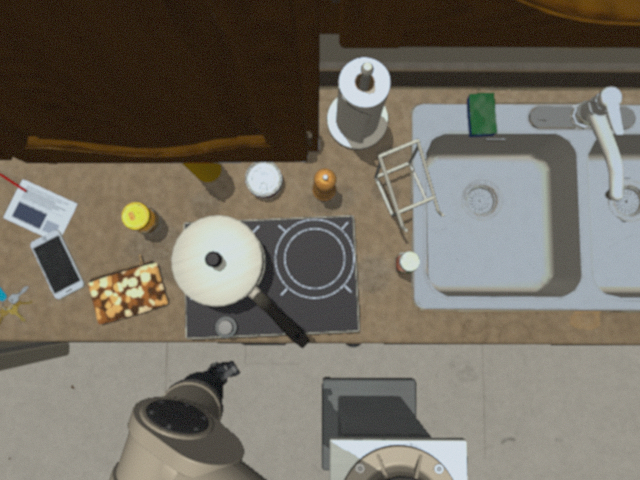

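The key is back up, the lid (top px ~215,260) sits closed on the pan on the left ring, and the mill and jar are where they were. The arm is clear, so I'm handing in.

```bash
python3 -c "
from workcell import *
print(finish_job())"
```

```text
the job is handed in; nothing more can be done
None
```

The job is done and handed in after about 27 s of robot time; the hand-in gives no verdict.

**What I did**
- **Pan:** I slid it by its handle to the free ring without lifting or tipping it.
- **Lid:** I took it off its stand along its own axis, levelled it and lowered it onto the pan. First contact came at the closed height, with about 7 N when I let go.
- **Off key:** I pressed it to its stop (22 N on the tool) and released it.

**Last checks**
- **Pan position:** with the lid not yet on, the pan's axis measured about (0.557, 0.407) against the ring at (0.560, 0.408), so about 3 mm off. The two cameras disagree by about 4 mm, and I did not remeasure the pan once the lid was on it.
- **Lid:** it looks flush on the rim. Its centre in the scene view came out within about 6 mm of the pan's axis. The plane fitted to the depth readings, taken while it was held, suggested 1–3° of tilt (one half-hidden top view said 5°). The outline fits gave about 1°.
- **Key:** its top is back at its starting height.
- **Mill and jar:** both are where they were, to about 1 mm in the top view. The arm touches nothing.

**One close call:** while turning the gripper for the key press, the last joint reached -156.2°, just inside its -156.51° limit. I turned it back at once.

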